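Pack the service drum and stack the parts cases

TASK

Get the repair bench ready for a service call: clear the flat case off the drum and stack all three green cases flat and squarely in one pile on the outlined mat. Pack every tin standing upright on the floor of the round drum in the printed hexagonal pattern, one tin to a circle, with the middle circle filled. Leave the other things on the bench where they are.

Things in the scene. Friction and masses are not known exactly. Their poses are not given: they have to be found in the camera images.
- place0 (a point): centre of the inner floor of a round open steel drum, blue, standing fixed on the table: outside diameter 150 mm, inside diameter 142 mm, 36 mm tall, inner floor 5 mm up. x and y level, z up. On its black floor seven circles are printed in a hexagonal pattern: one yellow in the middle, six white round it, neighbouring centres 46 mm apart. This point is the centre of the yellow circle
- place1 (a point): centre of a white circle on the drum's inner floor, 46 mm from the drum's centre, 0 degrees round from the x axis of place0, towards its y axis
- place2 (a point): centre of a white circle on the drum's inner floor, 46 mm from the drum's centre, 60 degrees round from the x axis of place0, towards its y axis
- place3 (a point): centre of a white circle on the drum's inner floor, 46 mm from the drum's centre, 120 degrees round from the x axis of place0, towards its y axis
- place4 (a point): centre of a white circle on the drum's inner floor, 46 mm from the drum's centre, 180 degrees round from the x axis of place0, towards its y axis
- place5 (a point): centre of a white circle on the drum's inner floor, 46 mm from the drum's centre, 240 degrees round from the x axis of place0, towards its y axis
- place6 (a point): centre of a white circle on the drum's inner floor, 46 mm from the drum's centre, 300 degrees round from the x axis of place0, towards its y axis
- mat_top (a point): centre of the top face of a black rubber mat 210 x 100 mm, 3 mm thick, fixed to the table; its x axis is its long way, z up. A yellow outline of a case (178 x 66 mm) is printed on it
- caseA_mid (a point): centre of a closed flat parts case, green with a grey lid, a solid 172 x 60 x 28 mm, about 0.18 kg; x its long way, y its width (grasp across it), z up (half height 14 mm); starts lying across the mouth of the drum, on its rim, squarely over its centre
- caseB_mid (a point): centre of a closed flat parts case, green with a grey lid, a solid 172 x 60 x 28 mm, about 0.18 kg; x its long way, y its width (grasp across it), z up (half height 14 mm); starts flat on the table to the robot's left of the middle
- caseC_mid (a point): centre of a closed flat parts case, green with a grey lid, a solid 172 x 60 x 28 mm, about 0.18 kg; x its long way, y its width (grasp across it), z up (half height 14 mm); starts flat on the table to the robot's right of the middle
- tin0_mid (a point): centre (half-way up) of a slim-capped round tin, 82 mm tall, about 0.2 kg, weighted at the bottom: metal body 42 mm in diameter and 44 mm tall, with a black cylindrical cap 16 mm in diameter and 38 mm tall standing on top of it; so the cap spans 3 to 41 mm above this point; z up the tin. Starts standing on the table beyond the cases. None if this tin is absent
- tin1_mid (a point): centre (half-way up) of a slim-capped round tin, 82 mm tall, about 0.2 kg, weighted at the bottom: metal body 42 mm in diameter and 44 mm tall, with a black cylindrical cap 16 mm in diameter and 38 mm tall standing on top of it; so the cap spans 3 to 41 mm above this point; z up the tin. Starts standing on the table beyond the cases. None if this tin is absent
- tin2_mid (a point): centre (half-way up) of a slim-capped round tin, 82 mm tall, about 0.2 kg, weighted at the bottom: metal body 42 mm in diameter and 44 mm tall, with a black cylindrical cap 16 mm in diameter and 38 mm tall standing on top of it; so the cap spans 3 to 41 mm above this point; z up the tin. Starts standing on the table beyond the cases. None if this tin is absent
- tin3_mid (a point): centre (half-way up) of a slim-capped round tin, 82 mm tall, about 0.2 kg, weighted at the bottom: metal body 42 mm in diameter and 44 mm tall, with a black cylindrical cap 16 mm in diameter and 38 mm tall standing on top of it; so the cap spans 3 to 41 mm above this point; z up the tin. Starts standing on the table beyond the cases. None if this tin is absent
- tin4_mid (a point): centre (half-way up) of a slim-capped round tin, 82 mm tall, about 0.2 kg, weighted at the bottom: metal body 42 mm in diameter and 44 mm tall, with a black cylindrical cap 16 mm in diameter and 38 mm tall standing on top of it; so the cap spans 3 to 41 mm above this point; z up the tin. Starts standing on the table beyond the cases. None if this tin is absent
- tin5_mid (a point): centre (half-way up) of a slim-capped round tin, 82 mm tall, about 0.2 kg, weighted at the bottom: metal body 42 mm in diameter and 44 mm tall, with a black cylindrical cap 16 mm in diameter and 38 mm tall standing on top of it; so the cap spans 3 to 41 mm above this point; z up the tin. Starts standing on the table beyond the cases. None if this tin is absent
- tin6_mid (a point): centre (half-way up) of a slim-capped round tin, 82 mm tall, about 0.2 kg, weighted at the bottom: metal body 42 mm in diameter and 44 mm tall, with a black cylindrical cap 16 mm in diameter and 38 mm tall standing on top of it; so the cap spans 3 to 41 mm above this point; z up the tin. Starts standing on the table beyond the cases. None if this tin is absent
- screwdriver: screwdriver 190 mm long lying beyond the tins (leave alone); origin under its middle
- brush: brush 160 mm long lying beyond the tins (leave alone); origin under its middle
- spool: spool of solder, 52 mm in diameter and 35 mm tall, on the table (leave alone); origin at the centre of its underside
- jar: small amber jar with white lid, 48 mm in diameter and 45 mm tall, on the table (leave alone); origin at the centre of its underside

How it is judged:
At the end, for the whole second after the job is handed in: Each tin upright (0.1 rad) on the drum floor within 9 mm of one of the seven circles, the middle one filled. The three cases flat in one pile, each within 12 mm and 0.12 rad of the mat's centre and long axis, within 9 mm and 0.1 rad of one another. All at rest ((horizontal distance between tin0_mid and place0 below 0.009 m or horizontal distance between tin0_mid and place1 below 0.009 m or horizontal distance between tin0_mid and place2 below 0.009 m or horizontal distance between tin0_mid and place3 below 0.009 m or horizontal distance between tin0_mid and place4 below 0.009 m or horizontal distance between tin0_mid and place5 below 0.009 m or horizontal distance between tin0_mid and place6 below 0.009 m) and angle between each of tin0_mid, tin1_mid, tin2_mid, tin3_mid, tin4_mid, tin5_mid, tin6_mid's own z axis and vertical below 0.1 rad and z of each of tin0_mid, tin1_mid, tin2_mid, tin3_mid, tin4_mid, tin5_mid, tin6_mid in the frame of place0 below 0.045 m and linear speed of each of tin0, tin1, tin2, tin3, tin4, tin5, tin6, caseA, caseB, caseC below 0.02 m/s and (horizontal distance between tin1_mid and place0 below 0.009 m or horizontal distance between tin1_mid and place1 below 0.009 m or horizontal distance between tin1_mid and place2 below 0.009 m or horizontal distance between tin1_mid and place3 below 0.009 m or horizontal distance between tin1_mid and place4 below 0.009 m or horizontal distance between tin1_mid and place5 below 0.009 m or horizontal distance between tin1_mid and place6 below 0.009 m) and (horizontal distance between tin2_mid and place0 below 0.009 m or horizontal distance between tin2_mid and place1 below 0.009 m or horizontal distance between tin2_mid and place2 below 0.009 m or horizontal distance between tin2_mid and place3 below 0.009 m or horizontal distance between tin2_mid and place4 below 0.009 m or horizontal distance between tin2_mid and place5 below 0.009 m or horizontal distance between tin2_mid and place6 below 0.009 m) and (horizontal distance between tin3_mid and place0 below 0.009 m or horizontal distance between tin3_mid and place1 below 0.009 m or horizontal distance between tin3_mid and place2 below 0.009 m or horizontal distance between tin3_mid and place3 below 0.009 m or horizontal distance between tin3_mid and place4 below 0.009 m or horizontal distance between tin3_mid and place5 below 0.009 m or horizontal distance between tin3_mid and place6 below 0.009 m) and (horizontal distance between tin4_mid and place0 below 0.009 m or horizontal distance between tin4_mid and place1 below 0.009 m or horizontal distance between tin4_mid and place2 below 0.009 m or horizontal distance between tin4_mid and place3 below 0.009 m or horizontal distance between tin4_mid and place4 below 0.009 m or horizontal distance between tin4_mid and place5 below 0.009 m or horizontal distance between tin4_mid and place6 below 0.009 m) and (horizontal distance between tin5_mid and place0 below 0.009 m or horizontal distance between tin5_mid and place1 below 0.009 m or horizontal distance between tin5_mid and place2 below 0.009 m or horizontal distance between tin5_mid and place3 below 0.009 m or horizontal distance between tin5_mid and place4 below 0.009 m or horizontal distance between tin5_mid and place5 below 0.009 m or horizontal distance between tin5_mid and place6 below 0.009 m) and (horizontal distance between tin6_mid and place0 below 0.009 m or horizontal distance between tin6_mid and place1 below 0.009 m or horizontal distance between tin6_mid and place2 below 0.009 m or horizontal distance between tin6_mid and place3 below 0.009 m or horizontal distance between tin6_mid and place4 below 0.009 m or horizontal distance between tin6_mid and place5 below 0.009 m or horizontal distance between tin6_mid and place6 below 0.009 m) and horizontal distance between any of tin0_mid, tin1_mid, tin2_mid, tin3_mid, tin4_mid, tin5_mid, tin6_mid and place0 below 0.009 m and horizontal distance between each of caseA_mid, caseB_mid, caseC_mid and mat_top below 0.012 m and angle between each of caseA_mid, caseB_mid, caseC_mid's own z axis and vertical below 0.06 rad and angle between the x axis of each of caseA_mid, caseB_mid, caseC_mid and the x axis of mat_top, either way round below 0.12 rad and horizontal distance between caseA_mid and caseB_mid below 0.009 m and angle between the x axis of caseA_mid and the x axis of caseB_mid, either way round below 0.1 rad and horizontal distance between each of caseA_mid, caseB_mid and caseC_mid below 0.009 m and angle between the x axis of each of caseA_mid, caseB_mid and the x axis of caseC_mid, either way round below 0.1 rad); the robot touches nothing.
It fails at once if one of the other things on the bench is shifted by more than 40 mm (distance of any of screwdriver, brush, spool, jar from where it was at the start of the episode above 0.04 m).
Of tin0, tin1, tin2, tin3, tin4, tin5, tin6 only 5 to 7 are there at a start; the rules pass over those that are not, and their reading is None.
At some moment in a run one of tin0, tin1, tin2, tin3, tin4, tin5, tin6 may be knocked a few centimetres aside while the robot is not near it.
It also fails if it takes over 210 s, if anything falls off the work surface, if the arm or the gripper's body presses on something with over 40 N, if the wrist force passes 120 N, or if a joint passes its speed limit or range.

ROBOT

A 6-joint arm with a two-finger parallel gripper is mounted at the origin on the work surface. World frame = base frame: x ahead of the robot, y to its left, z up, the work surface at z = 0. Lengths are in m, angles in rad, forces in N, time in s.
With the tool pointing down it reaches from about 0.25 to 0.8 m from the base axis. Payload 3.9 kg.
Tool frame: the origin (TCP) lies at the centre of the arm's flange, where the gripper is bolted on; the fingertips stand 173 mm ahead of it and the grasp point (between the pads) lies 155 mm ahead of it; y points along the fingers, x is the direction in which the jaws open and shut, and the axes are right-handed (so a half turn about y gives the same grasp; the last joint's range is limited). The gripper opens to 85 mm and grips with 20 to 120 N. Pads are 22 mm wide; open, the fingers measure 114 mm over their backs; the gripper's body (76 mm by 85 mm) begins 54 mm behind the grasp point. The pads swing forward as they close: fully open they stand 13 mm farther back than shut.
Start: joints at [1.221, 0.26, -0.138, 1.173, 0, 1.571], TCP at [0.18, 0.493, 0.405] pointing down, gripper open.
Joint ranges: [-2.78, 2.78], [-0.83, 1.72], [-1.28, 1.37], [-1.9, 2.12], [-1.57, 1.48], [-3.14, 3.14]. Speed limits (rad/s): [2.57, 2.57, 3.14, 3.14, 3.14, 3.14].

INTERFACE

Orientations are given as a unit quaternion [w, x, y, z].
In Python, from workcell import sensors, optics, bot gives the robot as it stands.
- The arm moves only by the shell command python3 -m handwheel 'ROWS' [OPENING] [FORCE]. ROWS is JSON, a list of rows, each an object with "slide": the shift along the tool's x, y, z in units of 30 mm (1.0 is 30 mm), a list of three; "twist": the turn about the tool's y in degrees. A call has 1 to 10 rows; each row shifts and turns the pose as measured when the row begins, along the tool's axes as they then stand; what a row does not reach is not made up. A row lasts 1/8 s, in which the tool goes at most 62.5 mm and 10.7 degrees, less where a joint would pass 70% of its speed; a pose out of reach is approached as far as the arm can. A call is refused whole if a number of a shift passes 1 or a number of a turn 10.7, either way. A call with a gripper value outside its range is refused whole. OPENING is the finger opening in mm, from 0 to 85.4, set as the call begins (- or left out, the last holds). The fingers move at their own pace and stop on an object; FORCE is the grip in N (left out, the last holds). Time passes only in rows, so rows that do not move let the fingers close. It gives the time, the measured TCP pose, the force and the opening at its end, in the units of the state.
- sensors.get_state(): the state, without advancing time (a new reading comes with each control period).
- optics.read_camera(name): name is "scene" or "top" or "wrist"; returns the picture (400x640x3 uint8, blue, green, red); there is no depth.
- optics.calibration(name): a dict with "fx", "fy", "cx", "cy" (pixels), "extrinsics" (4x4, takes a point from world to camera coordinates); the wrist camera has in their place "hand_eye" (4x4, takes a point from camera to tool coordinates, whose origin is the TCP and whose axes are the tool frame's). Camera axes: x right, y up, looking along -z (the intrinsics and any distortion apply to the point x, -y, -z); pixel columns grow to the right and rows downward; lengths in m; the calibration is good to about 2 mm. A picture is of the moment at which its call begins: read the wrist's pose just before it. calibration takes no time and is no camera call.
- bot.close_job(): hands the job in, once; it reports no verdict.
The state is a dict: "time_s": time; "joint_positions": joint angles; "joint_velocities": joint speeds; "effort": joint torques, N m; "tcp_pos": TCP position; "eef_rot": TCP orientation; "contact_force": force on the tool from outside, world axes, zero at the start; "moment": the same for the moment, N m; "finger_gap": finger opening in m.
Only numpy, scipy, OpenCV 4.12 (cv2) and the standard library are available. Lean on these libraries where they do the work, as an engineer would, in place of code of your own. Each camera call takes 0.05 s, during which the arm holds its last target.

## Working session

There is one attempt and no reset: what is moved stays moved. The work goes in short steps, Python scripts to look and compute and a shell command to move; the robot and the scene stay as the last step left them, time stands still between calls to the robot, and variables do not carry over. Pictures are saved under pics/ and viewed, and the job is handed in when it is done.

```bash
ls; mkdir -p pics; python3 - <<'E'
from workcell import sensors, optics, bot
import cv2
print(sensors.get_state())
for n in ["scene","top","wrist"]:
    im=optics.read_camera(n); cv2.imwrite(f"pics/a_{n}.png",im)
    print(n,optics.calibration(n))
E
```

```text
pics
{'time_s': 0.0, 'joint_positions': array([ 1.22098978e+00,  2.60657374e-01, -1.39382161e-01,  1.17270532e+00,
       -1.53549022e-05,  1.57078836e+00]), 'joint_velocities': array([ 2.50803498e-03, -4.21907945e-04,  5.70852668e-05,  1.38372839e-03,
        1.39721576e-03,  1.50609708e-03]), 'effort': array([-9.76290248e-04, -4.05676496e+01,  2.53923082e+01,  1.86725875e-02,
       -9.29239695e-05, -1.47182213e-06]), 'tcp_pos': array([0.17980739, 0.49287393, 0.4038736 ]), 'eef_rot': array([-0.57897686,  0.57977562,  0.40480601, -0.40592872]), 'contact_force': array([-0.33773536,  0.16458119, -0.57653839]), 'moment': array([0.00531452, 0.0440559 , 0.01255774]), 'finger_gap': 0.08544649455463386}
scene {'fx': 444.6016991847451, 'fy': 444.6016991847451, 'cx': 316.4636807389846, 'cy': 201.07420834026883, 'extrinsics': array([[-0.37491871,  0.92700253, -0.0101132 ,  0.23495316],
       [-0.78437064, -0.31137968,  0.53647498,  0.42105736],
       [ 0.49416461,  0.20906701,  0.84385563, -1.32464707],
       [ 0.        ,  0.        ,  0.        ,  1.        ]])}
top {'fx': 483.2759744083193, 'fy': 483.2759744083193, 'cx': 328.5289031587093, 'cy': 199.49000117236508, 'extrinsics': array([[ 0.0646472 , -0.99790426,  0.00279595, -0.04699021],
       [ 0.97424559,  0.06372056,  0.21629891, -0.58013743],
       [-0.21602377, -0.01125918,  0.97632319, -1.04861483],
       [ 0.        ,  0.        ,  0.        ,  1.        ]])}
wrist {'fx': 343.8785023662829, 'fy': 343.8785023662829, 'cx': 316.79997769222786, 'cy': 198.26156766078893, 'hand_eye': array([[ 9.99999775e-01,  2.73733979e-04, -6.13052861e-04,
         7.54678097e-04],
       [-6.64507352e-04,  2.73125465e-01, -9.61978190e-01,
         3.11159034e-02],
       [-9.58857700e-05,  9.61978381e-01,  2.73125586e-01,
         6.96694332e-02],
       [ 0.00000000e+00,  0.00000000e+00,  0.00000000e+00,
         1.00000000e+00]])}
```

View images.

View pics/a_scene.png

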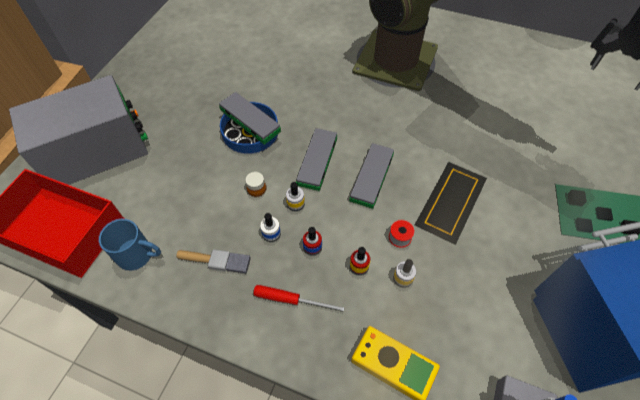

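View pics/a_top.png

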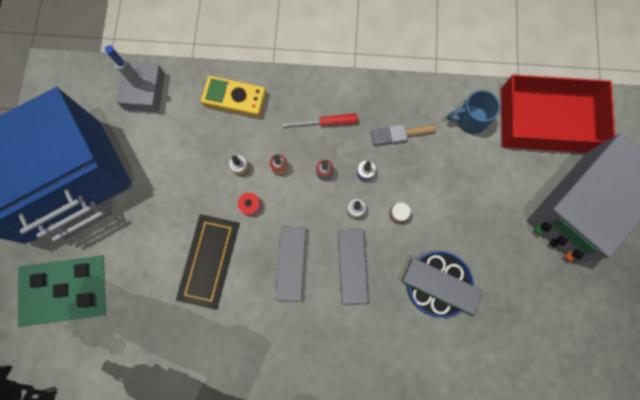

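View pics/a_wrist.png

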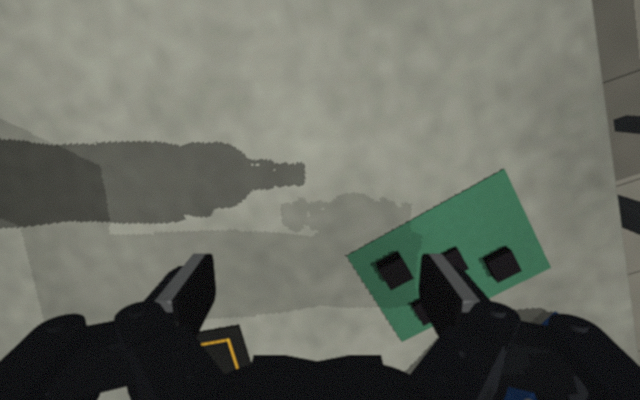

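```bash
python3 -c "
from scipy.spatial.transform import Rotation as R
q=[-0.57897686,  0.57977562,  0.40480601, -0.40592872]
print(R.from_quat(q[1:]+q[:1]).as_matrix().round(3))"
```

```text
[[ 0.343 -0.001 -0.939]
 [ 0.939 -0.002  0.343]
 [-0.002 -1.    -0.   ]]
```

```bash
cat > h.py <<'E'
from workcell import sensors, optics, bot
import cv2, numpy as np
from scipy.spatial.transform import Rotation as R
def cal(n,st=None):
    c=optics.calibration(n); K=np.array([[c['fx'],0,c['cx']],[0,c['fy'],c['cy']],[0,0,1.]])
    if n!='wrist': E=np.array(c['extrinsics'])
    else:
        st=st or sensors.get_state(); q=st['eef_rot']
        T=np.eye(4); T[:3,:3]=R.from_quat([*q[1:],q[0]]).as_matrix(); T[:3,3]=st['tcp_pos']
        E=np.linalg.inv(T@np.array(c['hand_eye']))
    return K,E
def px2w(n,uv,z,st=None):
    K,E=cal(n,st); uv=np.atleast_2d(uv).astype(float)
    d=np.c_[(uv[:,0]-K[0,2])/K[0,0],-(uv[:,1]-K[1,2])/K[1,1],-np.ones(len(uv))]
    Ri=E[:3,:3].T; o=-Ri@E[:3,3]; d=d@E[:3,:3]
    return o+d*((np.asarray(z)-o[2])/d[:,2])[:,None]
def w2px(n,P,st=None):
    K,E=cal(n,st); P=np.atleast_2d(P); c=P@E[:3,:3].T+E[:3,3]
    return np.c_[K[0,0]*c[:,0]/-c[:,2]+K[0,2], K[1,1]*-c[:,1]/-c[:,2]+K[1,2]]
def snap(n,f,crop=None,s=1):
    st=sensors.get_state(); im=optics.read_camera(n); np.save(f'pics/{f}.npy',im)
    o=im if crop is None else im[crop[1]:crop[3],crop[0]:crop[2]]
    o=cv2.resize(o,None,fx=s,fy=s,interpolation=cv2.INTER_CUBIC); cv2.imwrite(f'pics/{f}.png',o); return im,st
def W(c): return np.asarray(c)
def togo(x,y,z=None,jaw=None,off=155):
    """shift for grasp point (off mm ahead along tool y) to x,y,z; jaw = world yaw (deg) of tool x"""
    st=sensors.get_state(); q=st['eef_rot']; M=R.from_quat([*q[1:],q[0]]).as_matrix()
    g=np.array(st['tcp_pos'])+M[:,1]*off/1000
    yaw=np.degrees(np.arctan2(M[1,0],M[0,0]))
    t=np.array([x,y,g[2] if z is None else z])
    print('grasp',g.round(4),'yaw',yaw.round(2),'tilt',M[2].round(3),'gap',round(st['finger_gap']*1000,1),'F',np.round(st['contact_force'],1),'t',round(st['time_s'],2))
    print('units 30mm now:',(M.T@(t-g)/0.03).round(2))
    if jaw is not None:
        d=(jaw-yaw+90)%180-90; print('twist about y (deg, +y down => minus world):',(-d).round(1))
        a=np.radians(yaw+d); X=np.array([np.cos(a),np.sin(a),0]);Z=np.cross(X,[0,0,-1])
        e=t-g; print('units after twist:',(np.array([X@e,-e[2],Z@e])/0.03).round(2))
E
python3 - <<'E'
from h import *
def p(n,uv,z): return px2w(n,uv,z)[:,:].round(3)
print('mat',p('top',[(202,216),(238,220),(219,308),(178,301)],0.003))
print('B',p('top',[(281,227),(307,228),(301,300),(276,299)],0.028))
print('C',p('top',[(339,231),(366,230),(368,302),(342,303)],0.028))
print('A',p('top',[(411,257),(482,291),(474,314),(403,282)],0.064))
print('tins',p('top',[(234,156),(278,155),(323,162),(368,161),(355,202)],0.082))
print('spool,jar',p('top',[(249,204),(401,212)],0.04))
print('drum',p('top',[(408,285),(440,250),(475,285),(440,318)],0.036))
print(p('scene',[(406,266),(360,255),(312,232),(269,217),(295,188)],0.082))
for i in (1,): 
  im=cv2.imread('pics/a_top.png'); cv2.imwrite('pics/a_top2.png',cv2.resize(im[130:330,170:500],None,fx=2.4,fy=2.4,interpolation=cv2.INTER_CUBIC))
E
```

```text
mat [[0.535 0.293 0.003]
 [0.531 0.206 0.003]
 [0.322 0.228 0.003]
 [0.332 0.324 0.003]]
B [[0.517 0.098 0.028]
 [0.518 0.037 0.028]
 [0.352 0.038 0.028]
 [0.351 0.095 0.028]]
C [[ 0.516 -0.038  0.028]
 [ 0.522 -0.101  0.028]
 [ 0.358 -0.114  0.028]
 [ 0.352 -0.055  0.028]]
A [[ 0.462 -0.202  0.064]
 [ 0.397 -0.361  0.064]
 [ 0.347 -0.343  0.064]
 [ 0.406 -0.186  0.064]]
tins [[ 0.666  0.215  0.082]
 [ 0.675  0.114  0.082]
 [ 0.665  0.009  0.082]
 [ 0.674 -0.094  0.082]
 [ 0.576 -0.069  0.082]]
spool,jar [[ 0.564  0.176  0.04 ]
 [ 0.568 -0.18   0.04 ]]
drum [[ 0.401 -0.202  0.036]
 [ 0.486 -0.273  0.036]
 [ 0.411 -0.354  0.036]
 [ 0.333 -0.276  0.036]]
[[ 0.673  0.211  0.082]
 [ 0.684  0.118  0.082]
 [ 0.671  0.009  0.082]
 [ 0.671 -0.09   0.082]
 [ 0.583 -0.068  0.082]]
```

View pics/a_top2.png

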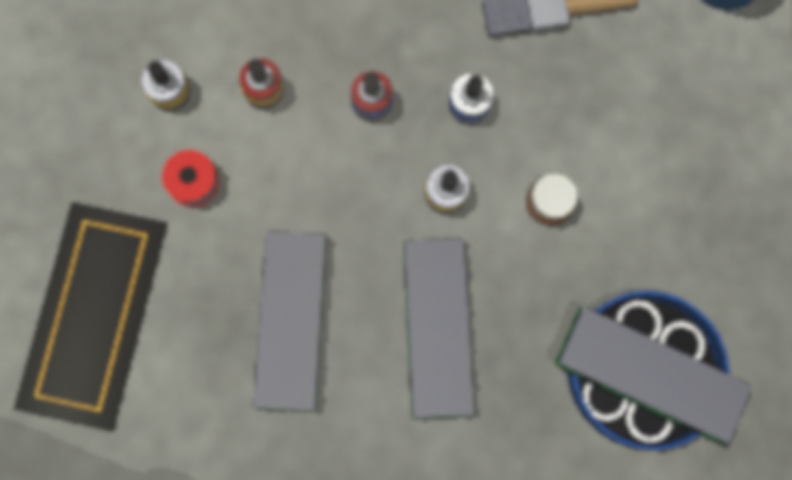

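```bash
T='{"slide":[0,0,0],"twist":10.2}'; python3 -m handwheel '[{"slide":[0,0,0],"twist":10.2},{"slide":[0,0,0],"twist":10.2},{"slide":[0,0,0],"twist":10.2},{"slide":[0,0,0],"twist":10.2},{"slide":[0,0,0],"twist":10.2},{"slide":[0,0,0],"twist":10.2},{"slide":[0,0,0],"twist":10.2},{"slide":[0,0,0],"twist":10.2},{"slide":[0,0,0],"twist":10.2}]' 85; python3 -c "
from h import *
togo(0.403,-0.273,0.2,-21.4)"
```

```text
time_s: 1.27
tcp_pos: [0.2003, 0.483, 0.4006]
eef_rot: [-0.691, 0.695, -0.147, 0.133]
contact_force: [0.4, 0.4, -0.3]
finger_gap: 0.0846
grasp [0.1972 0.4827 0.2456] yaw -22.82 tilt [-0.018 -1.    -0.01 ] gap 84.6 F [ 0.4  0.4 -0.3] t 1.27
units 30mm now: [ 16.12   1.43 -20.54]
twist about y (deg, +y down => minus world): -1.4
units after twist: [ 15.58   1.52 -20.95]
```

```bash
python3 -m handwheel '[{"slide":[0,0,0],"twist":-0.4}]' 85; python3 -c "
from h import *
togo(0.403,-0.273,0.2,-21.4);print(sensors.get_state()['joint_positions'])"
```

```text
time_s: 1.4
tcp_pos: [0.201, 0.4825, 0.4002]
eef_rot: [-0.691, 0.696, -0.145, 0.131]
contact_force: [-0.9, 0.3, -0.6]
finger_gap: 0.0854
grasp [0.1979 0.4821 0.2452] yaw -22.5 tilt [-0.018 -1.    -0.01 ] gap 85.4 F [-0.9  0.3 -0.6] t 1.4
units 30mm now: [ 15.97   1.44 -20.62]
twist about y (deg, +y down => minus world): -1.1
units after twist: [ 15.55   1.51 -20.94]
[ 1.17111375  0.26284504 -0.14619287  1.17221783  0.017662    3.13441411]
```

```bash
python3 -m handwheel '[{"slide":[0.78,0,-1]},{"slide":[0.78,0,-1]},{"slide":[0.78,0,-1]},{"slide":[0.78,0,-1]},{"slide":[0.78,0,-1]},{"slide":[0.78,0,-1]},{"slide":[0.78,0,-1]},{"slide":[0.78,0,-1]},{"slide":[0.78,0,-1]},{"slide":[0.78,0,-1]}]' 85; python3 -c "
from h import *
togo(0.403,-0.273,0.2,-21.4);print(sensors.get_state()['joint_positions'])"
```

```text
grasp [0.1979 0.4821 0.2452] yaw -22.5 tilt [-0.018 -1.    -0.01 ] gap 85.4 F [-0.9  0.3 -0.6] t 1.4
units 30mm now: [ 15.97   1.44 -20.62]
twist about y (deg, +y down => minus world): -1.1
units after twist: [ 15.55   1.51 -20.94]
[ 1.17111375  0.26284504 -0.14619287  1.17221783  0.017662    3.13441411]$[0]: bad value
```

Twist is required in every row.

```bash
python3 -m handwheel '[{"slide":[0.78,0,-1],"twist":0},{"slide":[0.78,0,-1],"twist":0},{"slide":[0.78,0,-1],"twist":0},{"slide":[0.78,0,-1],"twist":0},{"slide":[0.78,0,-1],"twist":0},{"slide":[0.78,0,-1],"twist":0},{"slide":[0.78,0,-1],"twist":0},{"slide":[0.78,0,-1],"twist":0},{"slide":[0.78,0,-1],"twist":0},{"slide":[0.78,0,-1],"twist":0}]' 85; python3 -c "
from h import *
togo(0.403,-0.273,0.2,-21.4);print(sensors.get_state()['joint_positions'])"
```

```text
time_s: 2.65
tcp_pos: [0.3027, 0.1103, 0.3974]
eef_rot: [-0.693, 0.696, -0.14, 0.126]
contact_force: [0.8, 0.2, 0.1]
finger_gap: 0.0849
grasp [0.2995 0.1102 0.2425] yaw -21.71 tilt [-0.019 -1.    -0.008] gap 84.9 F [0.8 0.2 0.1] t 2.65
units 30mm now: [  7.95   1.35 -10.58]
twist about y (deg, +y down => minus world): -0.3
units after twist: [  7.87   1.42 -10.64]
[ 0.34645597 -0.07898333 -0.54256829  1.12684205  0.00651387  2.29594143]
```

```bash
python3 -m handwheel '[{"slide":[0.75,0.1,-1],"twist":0},{"slide":[0.75,0.1,-1],"twist":0},{"slide":[0.75,0.1,-1],"twist":0},{"slide":[0.75,0.1,-1],"twist":0},{"slide":[0.75,0.1,-1],"twist":0},{"slide":[0.75,0.1,-1],"twist":0},{"slide":[0.75,0.1,-1],"twist":0},{"slide":[0.75,0.1,-1],"twist":0},{"slide":[0.75,0.1,-1],"twist":0},{"slide":[0.4,0,-0.5],"twist":0}]' 85; python3 -c "
from h import *
togo(0.403,-0.273,0.2,-21.4)
im,st=snap('wrist','b_wrist')
print(w2px('wrist',[[0.407,-.276,.036],[0.403,-.273,.064]],st))"
```

```text
time_s: 3.9
tcp_pos: [0.3992, -0.2424, 0.3674]
eef_rot: [0.695, -0.694, 0.137, -0.125]
contact_force: [-0.3, 0.1, 0.6]
finger_gap: 0.0849
grasp [ 0.3967 -0.2417  0.2124] yaw -21.42 tilt [-0.017 -1.    -0.002] gap 84.9 F [-0.3  0.1  0.6] t 3.9
units 30mm now: [ 0.58  0.41 -0.89]
twist about y (deg, +y down => minus world): -0.0
units after twist: [ 0.58  0.41 -0.89]
[[344.58861793 211.78901498]
 [340.90091773 220.6793378 ]]
```

View pics/b_wrist.png

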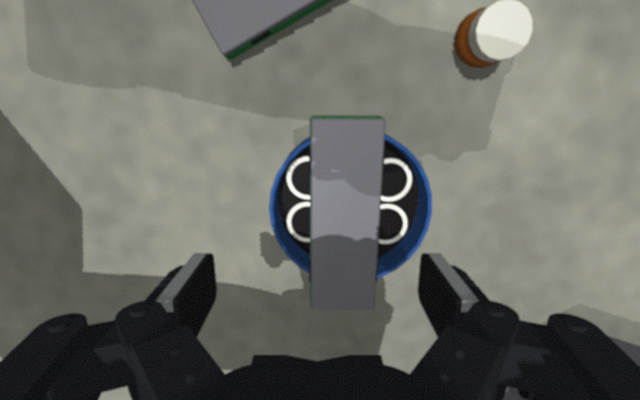

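```bash
python3 -c "
from h import *
P=px2w('wrist',[(311,121),(384,121),(375,308),(312,309)],.064);print(P.round(4),P.mean(0))
a=(P[0]+P[1]-P[2]-P[3])/2;print(a,np.degrees(np.arctan2(a[1],a[0])))
print(np.linalg.norm(a), np.linalg.norm(P[1]-P[0]),np.linalg.norm(P[2]-P[3]))
D=px2w('wrist',[(271,203),(431,203)],.036);print(D)
c=P.mean(0);togo(c[0],c[1],.05,np.degrees(np.arctan2(a[1],a[0]))-90)
"
```

```text
[[ 0.411  -0.19    0.064 ]
 [ 0.4635 -0.2106  0.064 ]
 [ 0.4038 -0.3646  0.064 ]
 [ 0.3502 -0.3453  0.064 ]] [ 0.40711038 -0.27764607  0.064     ]
[0.06029568 0.15466125 0.        ] 68.70135579326555
0.16599900832076192 0.0563398813509525 0.05699892319837863
[[ 0.34846201 -0.24593217  0.036     ]
 [ 0.48409624 -0.29852591  0.036     ]]
grasp [ 0.3978 -0.2434  0.2126] yaw -21.45 tilt [-0.015 -1.    -0.003] gap 84.5 F [ 2.7 -2.1 -0.3] t 3.95
units 30mm now: [ 0.79  5.41 -0.93]
twist about y (deg, +y down => minus world): -0.2
units after twist: [ 0.71  5.42 -0.95]
```

```bash
python3 -m handwheel '[{"slide":[0.75,0,-0.94],"twist":0},{"slide":[0,1,0],"twist":0},{"slide":[0,1,0],"twist":0},{"slide":[0,1,0],"twist":0},{"slide":[0,1,0],"twist":0},{"slide":[0,0.5,0],"twist":0},{"slide":[0,0,0],"twist":0}]' 85; python3 -c "
from h import *
togo(0.407,-0.2776,0.058,-21.3)"
```

```text
time_s: 4.82
tcp_pos: [0.41, -0.2723, 0.2301]
eef_rot: [0.697, -0.694, 0.135, -0.124]
contact_force: [0.1, 0.5, 0.4]
finger_gap: 0.0852
grasp [ 0.4078 -0.2711  0.0751] yaw -21.07 tilt [-0.016 -1.     0.002] gap 85.2 F [0.1 0.5 0.4] t 4.83
units 30mm now: [ 0.06  0.57 -0.21]
twist about y (deg, +y down => minus world): 0.2
units after twist: [ 0.05  0.57 -0.21]
```

```bash
python3 -m handwheel '[{"slide":[0.05,0.55,-0.21],"twist":0.2},{"slide":[0,0,0],"twist":0}]' 85; python3 -m handwheel '[{"slide":[0,0,0],"twist":0},{"slide":[0,0,0],"twist":0},{"slide":[0,0,0],"twist":0},{"slide":[0,0,0],"twist":0},{"slide":[0,0,0],"twist":0}]' 50 50;  python3 -c "
from h import *
togo(0.407,-0.2776,0.058,-21.3)"
```

```text
time_s: 5.08
tcp_pos: [0.4097, -0.2776, 0.215]
eef_rot: [0.697, -0.693, 0.135, -0.125]
contact_force: [-0.1, 0.6, 0.0]
finger_gap: 0.0849
time_s: 5.7
tcp_pos: [0.4105, -0.2771, 0.2178]
eef_rot: [0.697, -0.694, 0.133, -0.126]
contact_force: [-0.0, 0.4, -2.9]
finger_gap: 0.0589
grasp [ 0.409  -0.2762  0.0628] yaw -21.11 tilt [-0.011 -1.     0.002] gap 58.9 F [-0.   0.4 -2.9] t 5.7
units 30mm now: [-0.05  0.16 -0.07]
twist about y (deg, +y down => minus world): 0.2
units after twist: [-0.05  0.16 -0.07]
```

```bash
python3 -m handwheel '[{"slide":[0,-0.5,0],"twist":0},{"slide":[0,-1,0],"twist":0},{"slide":[0,-1,0],"twist":0},{"slide":[0,-1,0],"twist":0},{"slide":[0,-1,0],"twist":-5},{"slide":[0,0,0],"twist":-10.4},{"slide":[0,0,0],"twist":-10.4},{"slide":[0,0,0],"twist":-10.4},{"slide":[0,0,0],"twist":-10.4},{"slide":[0,0,0],"twist":-10.4}]'; python3 -m handwheel '[{"slide":[0,0,0],"twist":-10.4},{"slide":[0,0,0],"twist":-10.4},{"slide":[0,0,0],"twist":-10.4},{"slide":[0,0,0],"twist":-10.4},{"slide":[0,0,0],"twist":-5}]' ; python3 -c "
from h import *
togo(0.43,0.263,0.15,82.7)"
```

```text
time_s: 6.95
tcp_pos: [0.4106, -0.2774, 0.3549]
eef_rot: [0.674, -0.664, -0.225, 0.232]
contact_force: [0.2, 0.1, -2.2]
finger_gap: 0.0589
time_s: 7.58
tcp_pos: [0.4098, -0.277, 0.3533]
eef_rot: [0.525, -0.51, -0.48, 0.483]
contact_force: [-0.3, 0.3, -1.8]
finger_gap: 0.059
grasp [ 0.4071 -0.2752  0.1984] yaw 85.86 tilt [ 0.01  -1.     0.018] gap 59.0 F [-0.3  0.3 -1.8] t 7.58
units 30mm now: [17.93  1.81  0.5 ]
twist about y (deg, +y down => minus world): 3.2
units after twist: [17.89  1.61  1.52]
```

```bash
python3 -m handwheel '[{"slide":[1,0.1,0],"twist":3.2},{"slide":[1,0.1,0],"twist":0},{"slide":[1,0.1,0],"twist":0},{"slide":[1,0,0],"twist":0},{"slide":[1,0,0],"twist":0},{"slide":[1,0,0],"twist":0},{"slide":[1,0,0],"twist":0},{"slide":[1,0,0],"twist":0},{"slide":[1,0,0],"twist":0},{"slide":[1,0,0],"twist":0}]'; python3 - <<'E'
from h import *
togo(0.43,0.263,0.15,82.7)
im=cv2.imread('pics/a_scene.png'); cv2.imwrite('pics/a_s2.png',cv2.resize(im[150:250,400:510],None,fx=6,fy=6,interpolation=cv2.INTER_CUBIC))
im=cv2.imread('pics/a_top.png'); cv2.imwrite('pics/a_t3.png',cv2.resize(im[205:320,165:255],None,fx=5,fy=5,interpolation=cv2.INTER_CUBIC))
im,st=snap('wrist','c_wrist')
E
```

```text
time_s: 8.82
tcp_pos: [0.4468, 0.0279, 0.3447]
eef_rot: [0.541, -0.525, -0.462, 0.468]
contact_force: [-0.4, 0.2, -1.8]
finger_gap: 0.0591
grasp [0.4436 0.0298 0.1898] yaw 82.25 tilt [ 0.009 -1.     0.022] gap 59.1 F [-0.4  0.2 -1.8] t 8.82
units 30mm now: [7.63 1.43 1.47]
twist about y (deg, +y down => minus world): -0.4
units after twist: [7.65 1.33 1.44]
```

View pics/a_s2.png

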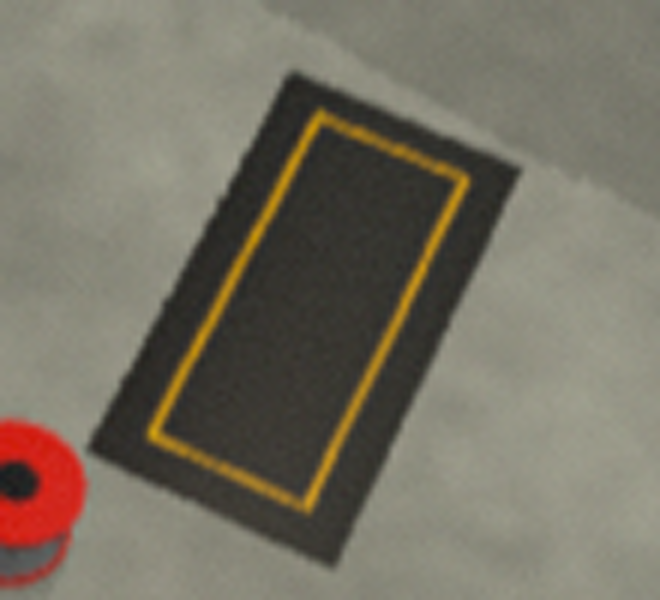

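View pics/a_t3.png

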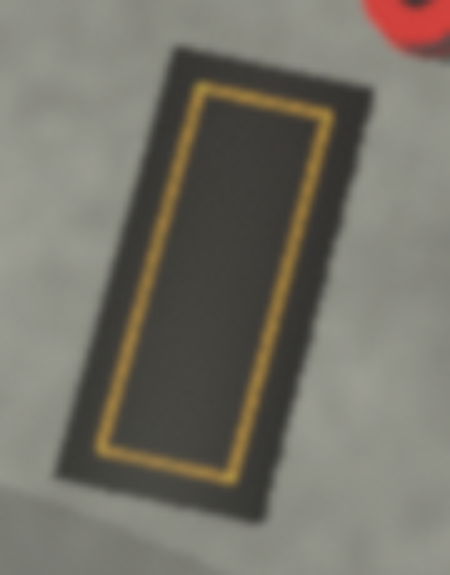

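View pics/c_wrist.png

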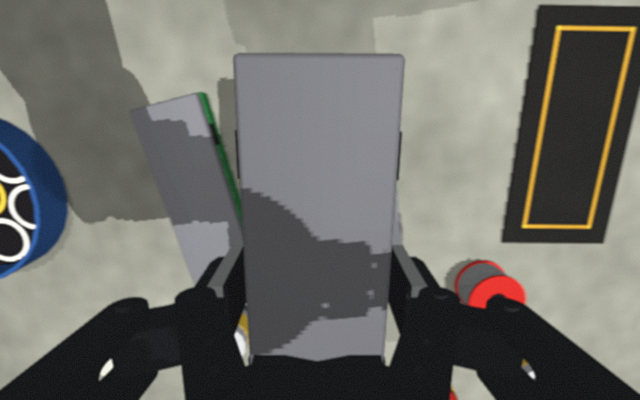

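```bash
python3 - <<'E'
from h import *
def rep(n,P):
    P=np.array(P); o=P.mean(0); d=P-o
    # long axis
    e=[(P[(i+1)%4]-P[i]) for i in range(4)]
    a=e[0]-e[2]; b=e[1]-e[3]; L=a if np.linalg.norm(a)>np.linalg.norm(b) else b
    S=b if L is a else a
    print(n,o.round(4),'ang',round(np.degrees(np.arctan2(L[1],L[0]))%180,2),'len',(np.linalg.norm(L)/2).round(4),(np.linalg.norm(S)/2).round(4))
s=np.array([(320,117),(465,182),(307,507),(153,436)])/6+[400,150]
t=np.array([(200,89),(329,115),(232,477),(103,451)])/5+[165,205]
rep('scene',px2w('scene',s,.003)); rep('top',px2w('top',t,.003))
st=None
w=[(557,27),(638,27),(591,227),(525,227)]
rep('wrist',px2w('wrist',w,.003))
sC=np.array([(295,73),(521,170),(335,568),(90,450)])/6+[400,150]
tC=np.array([(176,48),(373,90),(264,522),(57,478)])/5+[165,205]
rep('sceneM',px2w('scene',sC,.003)); rep('topM',px2w('top',tC,.003))
st=sensors.get_state(); 
# held case: case mid = grasp-0.0128 ; top = +0.014
z=st['tcp_pos'][2]-.155-.0128+.014
togo(0.43,0.263,0.15,82.7)
P=px2w('wrist',[(235,56),(403,56)],z); print(z,P, np.linalg.norm(P[0]-P[1]),P.mean(0))
d=P[1]-P[0];print(np.degrees(np.arctan2(d[1],d[0])))
E
```

```text
scene [0.4313 0.268  0.003 ] ang 171.49 len 0.174 0.0624
top [0.4284 0.2651 0.003 ] ang 171.57 len 0.1742 0.0627
wrist [0.4318 0.275  0.003 ] ang 171.81 len 0.1774 0.0667
sceneM [0.4321 0.268  0.003 ] ang 171.46 len 0.2091 0.0983
topM [0.4283 0.2643 0.003 ] ang 171.75 len 0.2072 0.0985
grasp [0.4443 0.0329 0.1899] yaw 82.4 tilt [ 0.013 -1.     0.022] gap 58.8 F [ 0.1  3.7 -1.8] t 8.88
units 30mm now: [7.52 1.46 1.45]
twist about y (deg, +y down => minus world): -0.3
units after twist: [7.55 1.33 1.45]
0.1910053316840774 [[0.35760943 0.01760732 0.19100533]
 [0.36499192 0.0737486  0.19100533]] 0.056624592261777226 [0.36130068 0.04567796 0.19100533]
82.50867478431005
```

```bash
python3 -m handwheel '[{"slide":[1,0.1,0.2],"twist":0.8},{"slide":[1,0.1,0.2],"twist":0},{"slide":[1,0.1,0.2],"twist":0},{"slide":[1,0.1,0.2],"twist":0},{"slide":[1,0.1,0.2],"twist":0},{"slide":[1,0.1,0.2],"twist":0},{"slide":[1,0.1,0.1],"twist":0},{"slide":[0.5,0,0],"twist":0},{"slide":[0,0,0],"twist":0}]'; python3 - <<'E'
from h import *
togo(0.4315,0.269,0.044,81.6)
im,st=snap('wrist','d_wrist')
E
```

```text
time_s: 10.0
tcp_pos: [0.44, 0.2655, 0.3251]
eef_rot: [0.544, -0.526, -0.459, 0.465]
contact_force: [-0.0, -0.7, -2.2]
finger_gap: 0.0589
grasp [0.4366 0.2675 0.1702] yaw 81.63 tilt [ 0.01  -1.     0.024] gap 58.9 F [-0.  -0.7 -2.2] t 10.0
units 30mm now: [-0.02  4.21  0.08]
twist about y (deg, +y down => minus world): 0.0
units after twist: [0.02 4.21 0.18]
```

View pics/d_wrist.png

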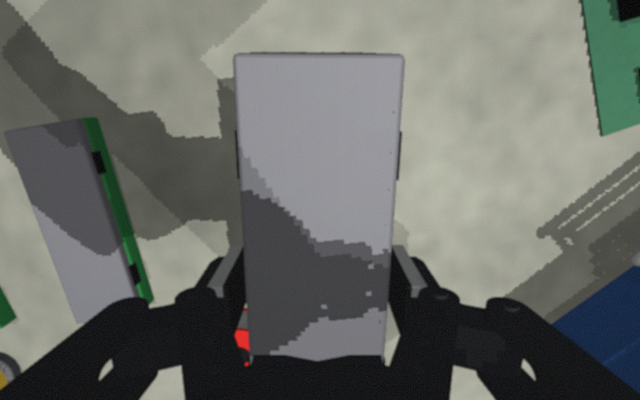

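```bash
python3 -m handwheel '[{"slide":[0,1,0.08],"twist":0},{"slide":[0,1,0],"twist":0},{"slide":[0,1,0],"twist":0},{"slide":[0,1,0],"twist":0},{"slide":[0,0,0],"twist":0}]'; python3 -c "
from h import *
togo(0.4315,0.269,0.032,81.6)"
```

```text
time_s: 10.68
tcp_pos: [0.4354, 0.2608, 0.2039]
eef_rot: [0.544, -0.529, -0.457, 0.463]
contact_force: [-0.6, -0.5, -1.6]
finger_gap: 0.0586
grasp [0.4322 0.2624 0.0489] yaw 81.18 tilt [ 0.007 -1.     0.022] gap 58.6 F [-0.6 -0.5 -1.6] t 10.68
units 30mm now: [0.21 0.57 0.04]
twist about y (deg, +y down => minus world): -0.4
units after twist: [0.21 0.56 0.05]
```

```bash
python3 -m handwheel '[{"slide":[0.21,0.2,0.04],"twist":-0.4},{"slide":[0,0.2,0],"twist":0},{"slide":[0,0.1,0],"twist":0},{"slide":[0,0,0],"twist":0}]'; python3 -c "
from h import *
togo(0.4315,0.269,0.03,81.6)"
```

```text
time_s: 11.18
tcp_pos: [0.4368, 0.2679, 0.1916]
eef_rot: [0.543, -0.528, -0.461, 0.463]
contact_force: [-0.2, 0.3, -2.5]
finger_gap: 0.0588
grasp [0.4344 0.2699 0.0366] yaw 81.53 tilt [ 0.011 -1.     0.017] gap 58.8 F [-0.2  0.3 -2.5] t 11.18
units 30mm now: [-0.05  0.22  0.09]
twist about y (deg, +y down => minus world): -0.1
units after twist: [-0.04  0.22  0.09]
```

```bash
python3 -m handwheel '[{"slide":[-0.02,0.1,0.09],"twist":0},{"slide":[0,0.1,0],"twist":0},{"slide":[0,0,0],"twist":0}]'; python3 -c "
from h import *
togo(0.4315,0.269,0.03,81.6)"
```

```text
time_s: 11.55
tcp_pos: [0.4339, 0.268, 0.1858]
eef_rot: [0.542, -0.528, -0.461, 0.463]
contact_force: [0.3, 0.1, -1.7]
finger_gap: 0.0589
grasp [0.4317 0.2701 0.0308] yaw 81.54 tilt [ 0.011 -1.     0.016] gap 58.9 F [ 0.3  0.1 -1.7] t 11.55
units 30mm now: [-0.04  0.03 -0.  ]
twist about y (deg, +y down => minus world): -0.1
units after twist: [-0.04  0.03  0.  ]
```

```bash
python3 -m handwheel '[{"slide":[-0.02,0.07,0],"twist":0},{"slide":[0,0,0],"twist":0}]';  python3 -m handwheel '[{"slide":[0,0.06,0],"twist":0},{"slide":[0,0,0],"twist":0}]'
```

```text
time_s: 11.8
tcp_pos: [0.4338, 0.2678, 0.185]
eef_rot: [0.543, -0.528, -0.462, 0.462]
contact_force: [-1.0, -0.4, 0.4]
finger_gap: 0.0587
time_s: 12.05
tcp_pos: [0.4337, 0.2678, 0.185]
eef_rot: [0.542, -0.528, -0.462, 0.462]
contact_force: [-1.7, 0.3, 0.6]
finger_gap: 0.0585
```

```bash
python3 -m handwheel '[{"slide":[0,0,0],"twist":0},{"slide":[0,0,0],"twist":0},{"slide":[0,0,0],"twist":0},{"slide":[0,-0.5,0],"twist":0},{"slide":[0,-1,0],"twist":0},{"slide":[0,-1,0],"twist":0},{"slide":[0,-1,0],"twist":0},{"slide":[0,-1,0],"twist":0},{"slide":[0,-1,0],"twist":0},{"slide":[0,0,0],"twist":0}]' 85;python3 - <<'E'
from h import *
togo(0.435,0.067,0.18,90)
im,st=snap('wrist','e_wrist')
im,st=snap('top','e_top',(170,130,500,330),2.4)
E
```

```text
time_s: 13.3
tcp_pos: [0.4363, 0.2651, 0.3603]
eef_rot: [0.542, -0.529, -0.463, 0.46]
contact_force: [0.1, -0.1, -0.3]
finger_gap: 0.0851
grasp [0.4349 0.2678 0.2054] yaw 81.54 tilt [ 0.016 -1.     0.011] gap 85.1 F [ 0.1 -0.1 -0.3] t 13.3
units 30mm now: [-6.63  0.73 -1.  ]
twist about y (deg, +y down => minus world): -8.5
units after twist: [-6.69  0.85 -0.  ]
```

View pics/e_wrist.png

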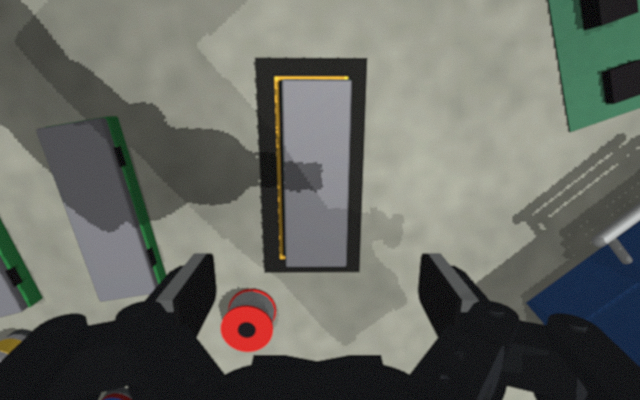

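View pics/e_top.png

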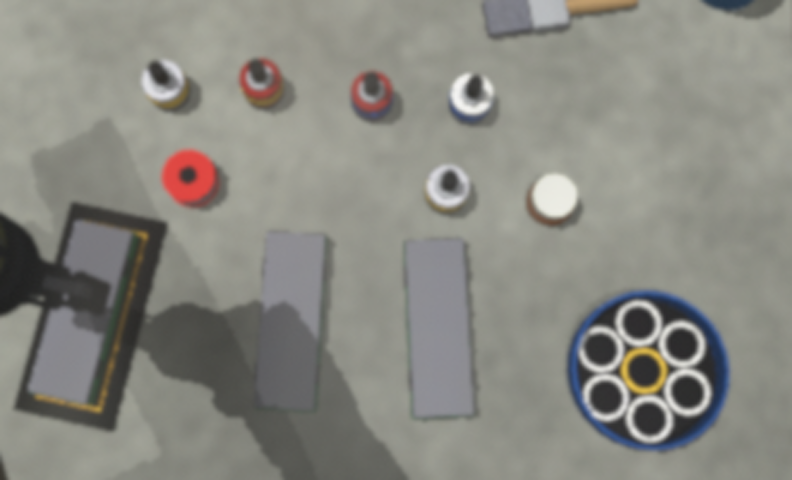

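```bash
cat >> h.py <<'E'
def rep(n,P):
    P=np.array(P); o=P.mean(0)
    e=[(P[(i+1)%4]-P[i]) for i in range(4)]
    a=e[0]-e[2]; b=e[1]-e[3]; L=a if np.linalg.norm(a)>np.linalg.norm(b) else b
    S=b if L is a else a
    print(n,o.round(4),'ang',round(np.degrees(np.arctan2(L[1],L[0]))%180,2),'len',(np.linalg.norm(L)/2).round(4),(np.linalg.norm(S)/2).round(4))
E
python3 - <<'E'
from h import *
rep('case',px2w('wrist',[(282,80),(352,80),(347,267),(285,267)],.031))
rep('mat',px2w('wrist',[(255,58),(367,58),(359,271),(265,272)],.003))
t=np.array([(76,221),(135,230),(95,404),(27,388)])/2.4+[170,130]
rep('caseTop',px2w('top',t,.031))
m=np.array([(71,203),(167,222),(115,430),(15,409)])/2.4+[170,130]
rep('matTop',px2w('top',m,.003))
rep('B',px2w('wrist',[(40,130),(106,117),(155,292),(101,301)],.028))
b=np.array([(267,232),(326,234),(315,410),(255,408)])/2.4+[170,130]
rep('Btop',px2w('top',b,.028))
b=np.array([(405,239),(465,239),(475,415),(412,417)])/2.4+[170,130]
rep('Ctop',px2w('top',b,.028))
E
```

```text
case [0.429  0.2705 0.031 ] ang 171.22 len 0.1672 0.0579
mat [0.4277 0.2664 0.003 ] ang 171.56 len 0.2064 0.098
caseTop [0.4305 0.2667 0.031 ] ang 172.05 len 0.1667 0.0627
matTop [0.4288 0.2647 0.003 ] ang 171.95 len 0.2072 0.0993
B [0.4333 0.0736 0.028 ] ang 179.54 len 0.1655 0.0561
Btop [0.434  0.0675 0.028 ] ang 0.91 len 0.1687 0.0573
Ctop [ 0.437  -0.0753  0.028 ] ang 5.85 len 0.1692 0.0591
```

```bash
python3 -m handwheel '[{"slide":[-1,0,0],"twist":-8.5},{"slide":[-1,0,0],"twist":0},{"slide":[-1,0,0],"twist":0},{"slide":[-1,0,0],"twist":0},{"slide":[-1,0,0],"twist":0},{"slide":[-1,0,0],"twist":0},{"slide":[-0.6,0,0],"twist":0},{"slide":[0,0,0],"twist":0}]';python3 - <<'E'
from h import *
togo(0.435,0.0715,0.07,90.5)
im,st=snap('wrist','f_wrist')
E
```

```text
time_s: 14.4
tcp_pos: [0.4268, 0.0603, 0.345]
eef_rot: [0.509, -0.487, -0.496, 0.508]
contact_force: [0.5, 0.2, 0.1]
finger_gap: 0.0848
grasp [0.4216 0.0617 0.1901] yaw 90.41 tilt [ 0.01  -0.999  0.033] gap 84.8 F [0.5 0.2 0.1] t 14.4
units 30mm now: [ 0.28  3.99 -0.58]
twist about y (deg, +y down => minus world): -0.1
units after twist: [ 0.32  4.   -0.45]
```

View pics/f_wrist.png

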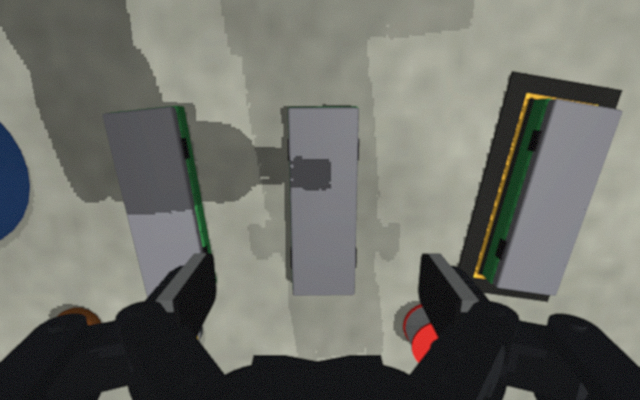

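```bash
python3 - <<'E'
from h import *
rep('B',px2w('wrist',[(289,108),(358,108),(355,294),(292,294)],.028))
rep('C',px2w('wrist',[(105,116),(177,106),(206,255),(130,255)],.028))
print(sensors.get_state()['joint_positions'])
E
python3 -m handwheel '[{"slide":[0.25,1,-0.5],"twist":0},{"slide":[0,1,0],"twist":0},{"slide":[0,1,0],"twist":0},{"slide":[0,0.7,0],"twist":0},{"slide":[0,0,0],"twist":0}]';python3 - <<'E'
from h import *
togo(0.435,0.071,0.028,90.5)
E
```

```text
B [0.4361 0.0709 0.028 ] ang 0.73 len 0.167 0.0572
C [ 0.4186 -0.0728  0.028 ] ang 4.5 len 0.1254 0.0634
[ 0.13674144  0.15243641 -0.4425052   1.00765563  0.01405095  0.12824711]
time_s: 15.08
tcp_pos: [0.438, 0.0737, 0.2291]
eef_rot: [0.508, -0.485, -0.497, 0.509]
contact_force: [0.3, -0.7, -1.2]
finger_gap: 0.0851
grasp [0.4325 0.0755 0.0742] yaw 90.75 tilt [ 0.012 -0.999  0.035] gap 85.1 F [ 0.3 -0.7 -1.2] t 15.07
units 30mm now: [-0.17  1.54 -0.13]
twist about y (deg, +y down => minus world): 0.2
units after twist: [-0.15  1.54 -0.08]
```

```bash
python3 -m handwheel '[{"slide":[-0.15,0.8,-0.1],"twist":0},{"slide":[0,0.6,0],"twist":0},{"slide":[0,0,0],"twist":0}]';python3 - <<'E'
from h import *
togo(0.435,0.071,0.028,90.5)
E
```

```text
time_s: 15.45
tcp_pos: [0.4411, 0.0716, 0.188]
eef_rot: [0.507, -0.485, -0.499, 0.509]
contact_force: [0.4, -0.4, 0.2]
finger_gap: 0.0846
grasp [0.4361 0.0736 0.0331] yaw 90.91 tilt [ 0.013 -0.999  0.032] gap 84.6 F [ 0.4 -0.4  0.2] t 15.45
units 30mm now: [-0.09  0.17  0.03]
twist about y (deg, +y down => minus world): 0.4
units after twist: [-0.09  0.17  0.04]
```

```bash
python3 -m handwheel '[{"slide":[-0.09,0.15,0.03],"twist":0.4},{"slide":[0,0,0],"twist":0}]' ; python3 -m handwheel '[{"slide":[0,0,0],"twist":0},{"slide":[0,0,0],"twist":0},{"slide":[0,0,0],"twist":0},{"slide":[0,0,0],"twist":0},{"slide":[0,0,0],"twist":0}]' 50 50;python3 - <<'E'
from h import *
togo(0.435,0.071,0.028,90.5)
E
```

```text
time_s: 15.7
tcp_pos: [0.441, 0.0694, 0.185]
eef_rot: [0.508, -0.487, -0.498, 0.506]
contact_force: [0.5, 0.3, -0.7]
finger_gap: 0.0852
time_s: 16.32
tcp_pos: [0.4415, 0.0693, 0.1864]
eef_rot: [0.508, -0.488, -0.499, 0.506]
contact_force: [-0.0, -0.5, -1.3]
finger_gap: 0.0588
grasp [0.4372 0.0713 0.0314] yaw 90.51 tilt [ 0.013 -1.     0.027] gap 58.8 F [-0.  -0.5 -1.3] t 16.32
units 30mm now: [-0.01  0.12  0.07]
twist about y (deg, +y down => minus world): 0.0
units after twist: [-0.01  0.11  0.07]
```

```bash
python3 -m handwheel '[{"slide":[0,-0.4,0],"twist":0},{"slide":[0,-1,0],"twist":0},{"slide":[0,-1,0],"twist":0},{"slide":[0,-1,0],"twist":3},{"slide":[0.6,-0.5,0],"twist":3},{"slide":[1,0,0],"twist":2.9},{"slide":[1,0,0],"twist":0},{"slide":[1,0,0],"twist":0},{"slide":[1,0,0],"twist":0},{"slide":[1,0,0],"twist":0}]';python3 - <<'E'
from h import *
togo(0.431,0.269,0.1,81.6)
E
```

```text
time_s: 17.58
tcp_pos: [0.4665, 0.237, 0.3159]
eef_rot: [0.547, -0.528, -0.456, 0.463]
contact_force: [-0.7, -0.2, -1.4]
finger_gap: 0.0585
grasp [0.4628 0.2392 0.161 ] yaw 81.04 tilt [ 0.01  -1.     0.026] gap 58.5 F [-0.7 -0.2 -1.4] t 17.57
units 30mm now: [0.8  2.07 1.15]
twist about y (deg, +y down => minus world): -0.6
units after twist: [0.83 2.03 1.19]
```

```bash
python3 -m handwheel '[{"slide":[0.7,0,0.6],"twist":-0.5},{"slide":[0,0,0.6],"twist":0},{"slide":[0,1,0],"twist":0},{"slide":[0,1,0],"twist":0},{"slide":[0,0.3,0],"twist":0},{"slide":[0,0,0],"twist":0}]';python3 - <<'E'
from h import *
togo(0.431,0.269,0.064,81.6)
im,st=snap('wrist','g_wrist')
E
```

```text
time_s: 18.32
tcp_pos: [0.4299, 0.265, 0.2506]
eef_rot: [0.544, -0.526, -0.46, 0.465]
contact_force: [-0.7, -0.0, -0.9]
finger_gap: 0.0587
grasp [0.4267 0.2672 0.0956] yaw 81.66 tilt [ 0.011 -1.     0.023] gap 58.7 F [-0.7 -0.  -0.9] t 18.32
units 30mm now: [ 0.07  1.05 -0.16]
twist about y (deg, +y down => minus world): 0.1
units after twist: [ 0.08  1.05 -0.13]
```

View pics/g_wrist.png

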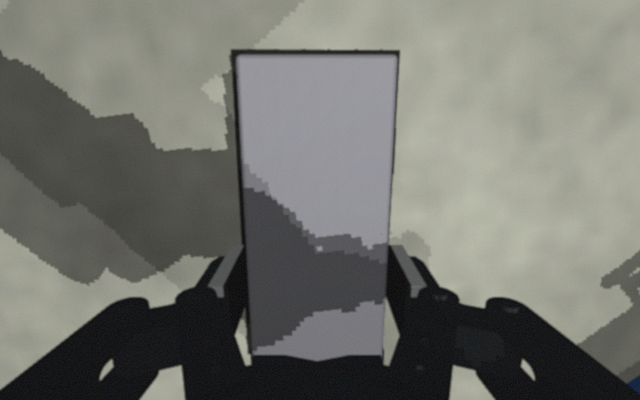

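```bash
python3 - <<'E'
from h import *
st=sensors.get_state(); zt=st['tcp_pos'][2]-.155-.0174+.014
P=px2w('wrist',[(235,55),(398,55)],zt).mean(0); print(P, P[:2]-np.array([.4267,.2672]), np.linalg.norm(P[:2]-np.array([.4267,.2672])))
E
python3 -m handwheel '[{"slide":[0.07,0.5,-0.14],"twist":0},{"slide":[0,0.4,0],"twist":0},{"slide":[0,0,0],"twist":0}]';python3 - <<'E'
from h import *
togo(0.431,0.269,0.064,81.6)
E
```

```text
[0.34309828 0.28056602 0.09255904] [-0.08360172  0.01336602] 0.08466344273664626
time_s: 18.75
tcp_pos: [0.4355, 0.2673, 0.224]
eef_rot: [0.543, -0.527, -0.461, 0.463]
contact_force: [-0.5, 0.1, -1.4]
finger_gap: 0.0586
grasp [0.4329 0.2699 0.069 ] yaw 81.62 tilt [ 0.014 -1.     0.019] gap 58.6 F [-0.5  0.1 -1.4] t 18.75
units 30mm now: [-0.04  0.17  0.05]
twist about y (deg, +y down => minus world): 0.0
units after twist: [-0.04  0.17  0.06]
```

```bash
python3 -m handwheel '[{"slide":[-0.03,0.13,0.05],"twist":0},{"slide":[0,0.05,0],"twist":0},{"slide":[0,0,0],"twist":0}]';python3 -m handwheel '[{"slide":[0,0.06,0],"twist":0},{"slide":[0,0,0],"twist":0}]'; python3 - <<'E'
from h import *
togo(0.431,0.269,0.0624,81.6)
E
```

```text
time_s: 19.12
tcp_pos: [0.4338, 0.2668, 0.2184]
eef_rot: [0.543, -0.527, -0.462, 0.463]
contact_force: [0.8, 0.7, -1.1]
finger_gap: 0.0588
time_s: 19.38
tcp_pos: [0.4339, 0.2669, 0.2176]
eef_rot: [0.543, -0.527, -0.462, 0.463]
contact_force: [-0.5, -0.1, -0.1]
finger_gap: 0.0587
grasp [0.4314 0.2695 0.0626] yaw 81.63 tilt [ 0.014 -1.     0.018] gap 58.7 F [-0.5 -0.1 -0.1] t 19.38
units 30mm now: [-0.02  0.01  0.01]
twist about y (deg, +y down => minus world): 0.0
units after twist: [-0.02  0.01  0.01]
```

Just touching. Release, rise, head to C.

```bash
python3 -m handwheel '[{"slide":[0,0.04,0],"twist":0},{"slide":[0,0,0],"twist":0},{"slide":[0,0,0],"twist":0},{"slide":[0,0,0],"twist":0},{"slide":[0,-0.5,0],"twist":0},{"slide":[0,-1,0],"twist":0},{"slide":[0,-1,0],"twist":0},{"slide":[0,-1,0],"twist":0},{"slide":[0,-1,0],"twist":0},{"slide":[0,0,0],"twist":0}]' 85;python3 - <<'E'
from h import *
togo(0.438,-0.0725,0.15,95.5)
im,st=snap('wrist','h_wrist')
E
```

```text
time_s: 20.62
tcp_pos: [0.4364, 0.2646, 0.3608]
eef_rot: [0.543, -0.527, -0.464, 0.461]
contact_force: [0.4, 0.4, 0.0]
finger_gap: 0.0848
grasp [0.4346 0.2677 0.2059] yaw 81.63 tilt [ 0.018 -1.     0.014] gap 84.8 F [0.4 0.4 0. ] t 20.62
units 30mm now: [-11.24   1.64  -1.78]
twist about y (deg, +y down => minus world): -13.9
units after twist: [-11.3    1.86   0.98]
```

View pics/h_wrist.png

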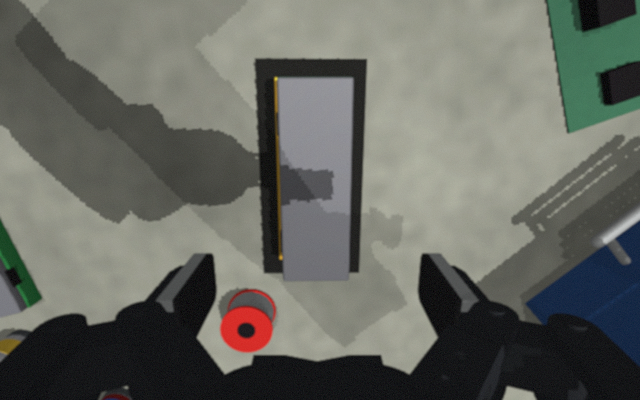

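```bash
python3 -m handwheel '[{"slide":[-0.6,0,-0.1],"twist":-7},{"slide":[-1,0,-0.1],"twist":-6.9},{"slide":[-1,0,0],"twist":0},{"slide":[-1,0,0],"twist":0},{"slide":[-1,0,0],"twist":0},{"slide":[-1,0,0],"twist":0},{"slide":[-1,0,0],"twist":0},{"slide":[-1,0,0],"twist":0},{"slide":[-1,0,0],"twist":0},{"slide":[-1,0,0],"twist":0}]' 85;python3 -m handwheel '[{"slide":[-1,0,0.5],"twist":0},{"slide":[-0.7,0.3,0.3],"twist":0},{"slide":[0,0.5,0],"twist":0},{"slide":[0,0,0],"twist":0}]'; python3 - <<'E'
from h import *
togo(0.438,-0.0725,0.07,95.5)
im,st=snap('wrist','i_wrist')
E
```

```text
time_s: 21.92
tcp_pos: [0.4593, -0.0304, 0.3448]
eef_rot: [0.484, -0.46, -0.523, 0.53]
contact_force: [-0.3, 0.2, -0.6]
finger_gap: 0.0852
time_s: 22.42
tcp_pos: [0.4375, -0.0868, 0.3165]
eef_rot: [0.487, -0.459, -0.521, 0.531]
contact_force: [0.3, 0.2, 0.2]
finger_gap: 0.0853
grasp [ 0.4314 -0.0843  0.1616] yaw 96.05 tilt [ 0.02  -0.999  0.037] gap 85.3 F [0.3 0.2 0.2] t 22.43
units 30mm now: [ 0.3   3.05 -0.37]
twist about y (deg, +y down => minus world): 0.6
units after twist: [ 0.37  3.05 -0.26]
```

View pics/i_wrist.png

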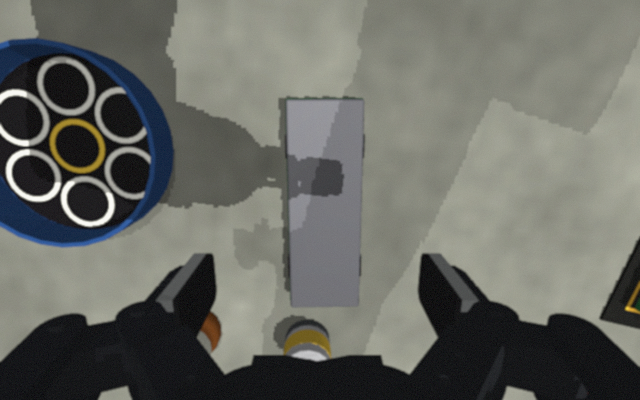

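```bash
python3 - <<'E'
from h import *
rep('C',px2w('wrist',[(287,99),(364,99),(359,305),(291,305)],.028))
print('place0',px2w('wrist',[(78,146)],.005), 'circ',px2w('wrist',[(66,84),(123,115),(131,172),(88,201),(33,175),(22,117)],.005))
E
python3 -m handwheel '[{"slide":[0.35,0.5,-0.3],"twist":0.5},{"slide":[0,1,0],"twist":0},{"slide":[0,0.9,0],"twist":0},{"slide":[0,0.6,0],"twist":0},{"slide":[0,0,0],"twist":0}]';python3 - <<'E'
from h import *
togo(0.437,-0.0725,0.031,95.5)
E
```

```text
C [ 0.4393 -0.0731  0.028 ] ang 6.27 len 0.1674 0.0568
place0 [[ 0.41260048 -0.2760439   0.005     ]] circ [[ 0.36537512 -0.2824556   0.005     ]
 [ 0.38428044 -0.23967674  0.005     ]
 [ 0.42963675 -0.23439756  0.005     ]
 [ 0.45806287 -0.27041003  0.005     ]
 [ 0.44029433 -0.31363176  0.005     ]
 [ 0.39415766 -0.3181014   0.005     ]]
time_s: 23.1
tcp_pos: [0.4454, -0.0692, 0.2232]
eef_rot: [0.487, -0.461, -0.521, 0.528]
contact_force: [-0.4, -0.5, 0.4]
finger_gap: 0.0851
grasp [ 0.4401 -0.0666  0.0683] yaw 95.77 tilt [ 0.02  -0.999  0.033] gap 85.1 F [-0.4 -0.5  0.4] t 23.1
units 30mm now: [-0.21  1.24  0.08]
twist about y (deg, +y down => minus world): 0.3
units after twist: [-0.19  1.24  0.12]
```

```bash
python3 -m handwheel '[{"slide":[-0.2,0.6,0.04],"twist":0},{"slide":[0,0.6,0],"twist":0},{"slide":[0,0,0],"twist":0}]';python3 - <<'E'
from h import *
togo(0.4385,-0.0725,0.030,96)
E
```

```text
time_s: 23.48
tcp_pos: [0.4461, -0.0731, 0.1879]
eef_rot: [0.485, -0.461, -0.522, 0.528]
contact_force: [0.1, -0.1, 0.2]
finger_gap: 0.0852
grasp [ 0.4414 -0.0705  0.033 ] yaw 95.91 tilt [ 0.02  -0.999  0.029] gap 85.2 F [ 0.1 -0.1  0.2] t 23.48
units 30mm now: [-0.06  0.1   0.1 ]
twist about y (deg, +y down => minus world): -0.1
units after twist: [-0.05  0.1   0.1 ]
```

```bash
python3 -m handwheel '[{"slide":[-0.06,0.1,0.09],"twist":0},{"slide":[0,0,0],"twist":0}]'; python3 -m handwheel '[{"slide":[0,0,0],"twist":0},{"slide":[0,0,0],"twist":0},{"slide":[0,0,0],"twist":0},{"slide":[0,0,0],"twist":0},{"slide":[0,0,0],"twist":0}]' 50 50;python3 - <<'E'
from h import *
togo(0.4385,-0.0725,0.030,96)
E
```

```text
time_s: 23.72
tcp_pos: [0.4445, -0.075, 0.1863]
eef_rot: [0.484, -0.462, -0.523, 0.528]
contact_force: [-0.4, -0.1, 0.4]
finger_gap: 0.0854
time_s: 24.35
tcp_pos: [0.4449, -0.0752, 0.1876]
eef_rot: [0.484, -0.463, -0.523, 0.527]
contact_force: [0.6, -0.3, -1.5]
finger_gap: 0.0584
grasp [ 0.4409 -0.0727  0.0327] yaw 95.94 tilt [ 0.018 -1.     0.024] gap 58.4 F [ 0.6 -0.3 -1.5] t 24.35
units 30mm now: [0.01 0.09 0.08]
twist about y (deg, +y down => minus world): -0.1
units after twist: [0.01 0.09 0.08]
```

```bash
python3 -m handwheel '[{"slide":[0,-0.4,0],"twist":0},{"slide":[0,-1,0],"twist":0},{"slide":[0,-1,0],"twist":0},{"slide":[0,-1,0],"twist":0},{"slide":[0.6,-1,0],"twist":7},{"slide":[1,0,0],"twist":7.4},{"slide":[1,0,0],"twist":0},{"slide":[1,0,0],"twist":0},{"slide":[1,0,0],"twist":0},{"slide":[1,0,0],"twist":0}]';python3 - <<'E'
from h import *
togo(0.4325,0.269,0.12,81.6)
E
```

```text
time_s: 25.6
tcp_pos: [0.4657, 0.0921, 0.3334]
eef_rot: [0.548, -0.529, -0.456, 0.46]
contact_force: [-0.2, -0.5, -0.6]
finger_gap: 0.0583
grasp [0.4625 0.0947 0.1784] yaw 80.76 tilt [ 0.013 -1.     0.023] gap 58.3 F [-0.2 -0.5 -0.6] t 25.6
units 30mm now: [5.55 2.06 1.87]
twist about y (deg, +y down => minus world): -0.8
units after twist: [5.6  1.95 1.84]
```

```bash
python3 -m handwheel '[{"slide":[1,0,0.4],"twist":-0.8},{"slide":[1,0,0.4],"twist":0},{"slide":[1,0,0.4],"twist":0},{"slide":[1,0,0.4],"twist":0},{"slide":[1,0,0.2],"twist":0},{"slide":[0.4,0.7,0],"twist":0},{"slide":[0,0.7,0],"twist":0},{"slide":[0,0,0],"twist":0}]';python3 - <<'E'
from h import *
togo(0.432,0.269,0.1,81.6)
st=sensors.get_state(); zt=st['tcp_pos'][2]-.155-.0187+.014
im,st=snap('wrist','j_wrist')
E
```

```text
time_s: 26.6
tcp_pos: [0.4338, 0.269, 0.3002]
eef_rot: [0.543, -0.526, -0.463, 0.463]
contact_force: [0.2, -0.6, -0.7]
finger_gap: 0.0588
grasp [0.4314 0.2719 0.1453] yaw 81.83 tilt [ 0.017 -1.     0.018] gap 58.8 F [ 0.2 -0.6 -0.7] t 26.6
units 30mm now: [-0.12  1.51 -0.06]
twist about y (deg, +y down => minus world): 0.2
units after twist: [-0.09  1.51 -0.03]
```

View pics/j_wrist.png

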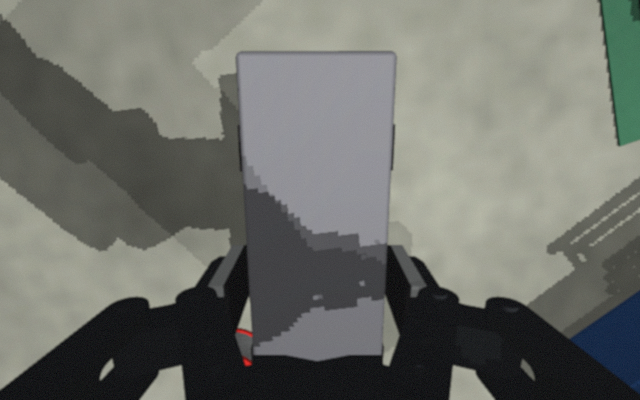

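```bash
python3 - <<'E'
from h import *
st=sensors.get_state(); zt=st['tcp_pos'][2]-.155-.0187+.014
P=px2w('wrist',[(238,54),(396,54)],zt).mean(0); print(P, np.linalg.norm(P[:2]-np.array([.4314,.2719])))
E
python3 -m handwheel '[{"slide":[-0.1,0.6,-0.05],"twist":0},{"slide":[0,0.6,0],"twist":0},{"slide":[0,0,0],"twist":0}]';python3 - <<'E'
from h import *
togo(0.433,0.269,0.0925,81.6)
E
```

```text
[0.34795045 0.28560329 0.14148186] 0.0845671766782045
time_s: 27.02
tcp_pos: [0.4365, 0.2667, 0.2686]
eef_rot: [0.543, -0.526, -0.466, 0.46]
contact_force: [0.1, 0.3, -1.9]
finger_gap: 0.0583
grasp [0.4351 0.2703 0.1137] yaw 81.74 tilt [ 0.022 -1.     0.012] gap 58.3 F [ 0.1  0.3 -1.9] t 27.02
units 30mm now: [-0.07  0.71  0.06]
twist about y (deg, +y down => minus world): 0.1
units after twist: [-0.05  0.71  0.06]
```

```bash
python3 -m handwheel '[{"slide":[-0.05,0.3,0.07],"twist":0},{"slide":[0,0.25,0],"twist":0},{"slide":[0,0,0],"twist":0}]';python3 - <<'E'
from h import *
togo(0.4325,0.269,0.0917,81.6)
E
```

```text
time_s: 27.4
tcp_pos: [0.4349, 0.266, 0.2537]
eef_rot: [0.543, -0.527, -0.467, 0.458]
contact_force: [-0.1, 0.5, -1.4]
finger_gap: 0.0583
grasp [0.4341 0.2699 0.0988] yaw 81.71 tilt [ 0.024 -1.     0.009] gap 58.3 F [-0.1  0.5 -1.4] t 27.4
units 30mm now: [-0.04  0.24  0.05]
twist about y (deg, +y down => minus world): 0.1
units after twist: [-0.04  0.24  0.05]
```

```bash
python3 -m handwheel '[{"slide":[-0.03,0.15,0.05],"twist":0},{"slide":[0,0.05,0],"twist":0},{"slide":[0,0,0],"twist":0}]';python3 -m handwheel '[{"slide":[0,0.06,0],"twist":0},{"slide":[0,0,0],"twist":0}]'; python3 - <<'E'
from h import *
togo(0.4325,0.269,0.0917,81.6)
E
```

```text
time_s: 27.78
tcp_pos: [0.4333, 0.2656, 0.2478]
eef_rot: [0.543, -0.527, -0.467, 0.458]
contact_force: [0.2, 0.0, -1.2]
finger_gap: 0.0588
time_s: 28.02
tcp_pos: [0.4334, 0.2657, 0.247]
eef_rot: [0.542, -0.527, -0.467, 0.458]
contact_force: [0.3, -0.8, 0.3]
finger_gap: 0.0586
grasp [0.4328 0.2696 0.092 ] yaw 81.72 tilt [ 0.025 -1.     0.007] gap 58.6 F [ 0.3 -0.8  0.3] t 28.02
units 30mm now: [-0.02  0.01  0.01]
twist about y (deg, +y down => minus world): 0.1
units after twist: [-0.02  0.01  0.01]
```

```bash
python3 -m handwheel '[{"slide":[0,0.03,0],"twist":0},{"slide":[0,0,0],"twist":0},{"slide":[0,0,0],"twist":0},{"slide":[0,0,0],"twist":0},{"slide":[0,-0.5,0],"twist":0},{"slide":[0,-1,0],"twist":0},{"slide":[0,-1,0],"twist":0},{"slide":[0,-1,0],"twist":0},{"slide":[0,-0.5,0],"twist":0},{"slide":[0,0,0],"twist":0}]' 85;python3 - <<'E'
from h import *
togo(0.5,0.08,0.22,97.5)
im,st=snap('wrist','k_wrist')
im,st=snap('top','k_top',(170,130,500,330),2.4)
E
```

```text
time_s: 29.28
tcp_pos: [0.4343, 0.2627, 0.3749]
eef_rot: [0.542, -0.527, -0.469, 0.456]
contact_force: [-0.2, -0.1, -0.5]
finger_gap: 0.0851
grasp [0.4344 0.2672 0.2199] yaw 81.72 tilt [ 0.028 -1.     0.003] gap 85.1 F [-0.2 -0.1 -0.5] t 29.27
units 30mm now: [-5.86 -0.18 -3.06]
twist about y (deg, +y down => minus world): -15.8
units after twist: [-6.47 -0.   -1.35]
```

View pics/k_wrist.png

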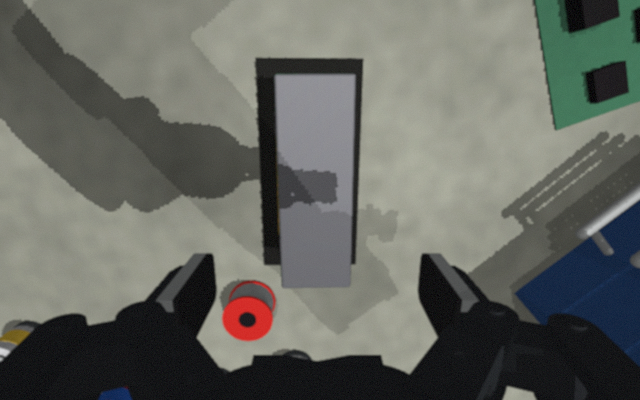

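View pics/k_top.png

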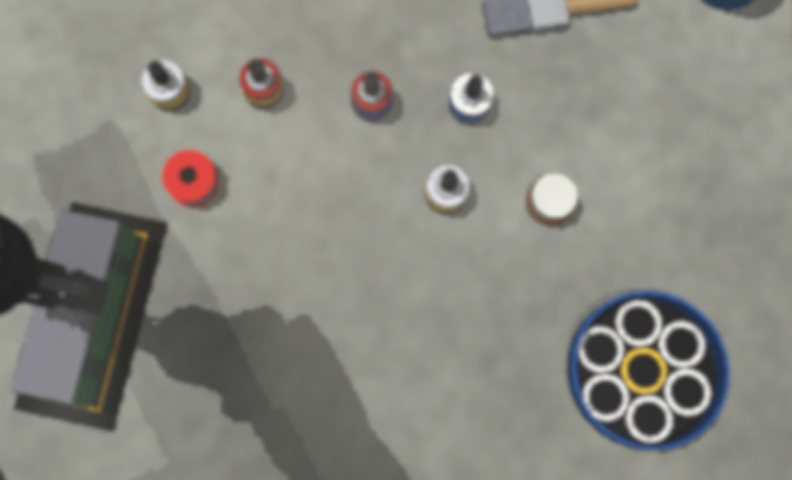

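```bash
python3 -m handwheel '[{"slide":[-0.6,0,-0.6],"twist":-5.3},{"slide":[-1,0,-0.6],"twist":-5.3},{"slide":[-1,0,-0.6],"twist":-5.2},{"slide":[-1,0,-0.2],"twist":0},{"slide":[-1,0,-0.2],"twist":0},{"slide":[-1,0,-0.2],"twist":0},{"slide":[-1,0,-0.2],"twist":0},{"slide":[-1,0,-0.2],"twist":0},{"slide":[-1,0,-0.2],"twist":0},{"slide":[-1,0,-0.2],"twist":0}]' 60;python3 - <<'E'
from h import *
togo(0.6,-0.068,0.2,97.5)
im=np.load('pics/k_top.npy'); cv2.imwrite('pics/k_t2.png',cv2.resize(im[140:230,220:380],None,fx=5,fy=5,interpolation=cv2.INTER_CUBIC))
im=cv2.imread('pics/a_scene.png'); cv2.imwrite('pics/k_s2.png',cv2.resize(im[175:290,255:415],None,fx=5,fy=5,interpolation=cv2.INTER_CUBIC))
E
```

```text
time_s: 30.62
tcp_pos: [0.5557, -0.0271, 0.3533]
eef_rot: [-0.474, 0.451, 0.536, -0.534]
contact_force: [0.7, -1.0, -0.0]
finger_gap: 0.0604
grasp [ 0.5521 -0.0233  0.1984] yaw 98.35 tilt [ 0.027 -0.999  0.019] gap 60.4 F [ 0.7 -1.  -0. ] t 30.62
units 30mm now: [-1.7  -0.13 -1.36]
twist about y (deg, +y down => minus world): 0.9
units after twist: [-1.68 -0.05 -1.39]
```

View pics/k_t2.png

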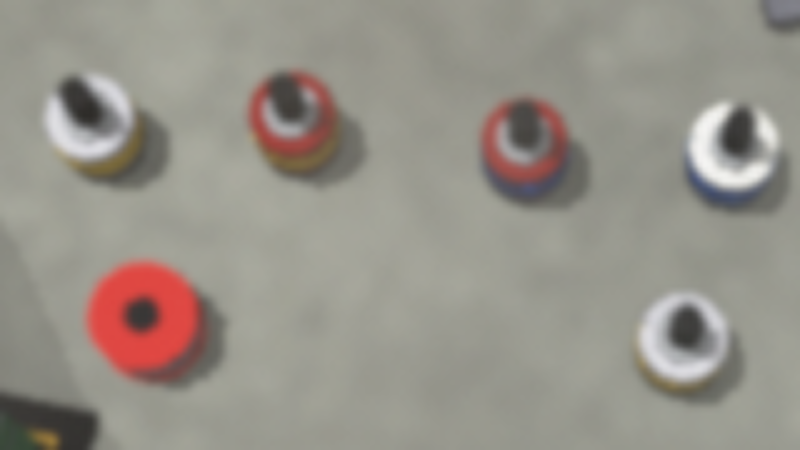

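View pics/k_s2.png

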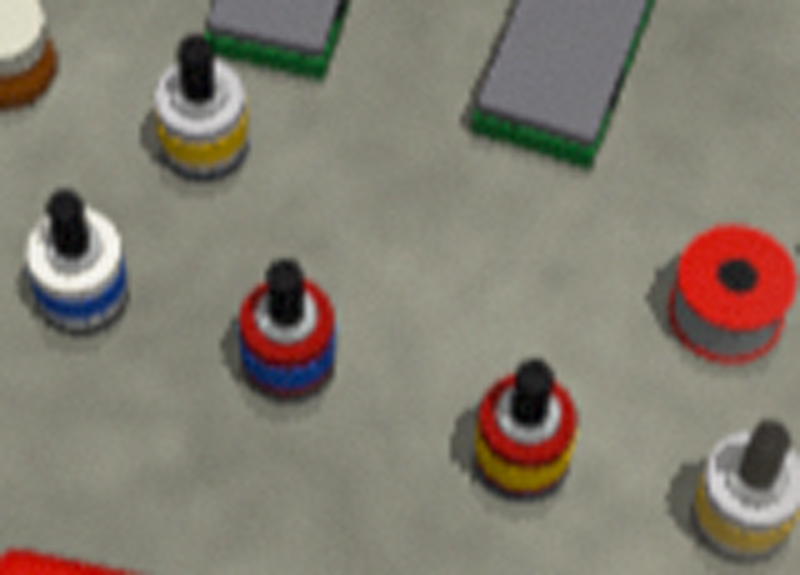

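```bash
python3 - <<'E'
from h import *
o=np.array([220,140])
print('top cap',px2w('top',np.array([(75,88),(287,83),(524,113),(741,118),(686,312)])/5+o,.082).round(4)[:,:2].tolist())
print('top bod',px2w('top',np.array([(91,117),(293,114),(524,142),(731,146),(683,339)])/5+o,.044).round(4)[:,:2].tolist())
o=np.array([255,175])
print('sc cap',px2w('scene',np.array([(770,434),(534,374),(285,273),(67,201),(196,48)])/5+o,.082).round(4)[:,:2].tolist())
print('sc bod',px2w('scene',np.array([(754,475),(527,410),(288,317),(75,250),(200,98)])/5+o,.044).round(4)[:,:2].tolist())
E
```

```text
top cap [[0.6625, 0.2121], [0.6713, 0.1148], [0.6641, 0.0048], [0.6682, -0.095], [0.5754, -0.0745]]
top bod [[0.6601, 0.2113], [0.6679, 0.1155], [0.6612, 0.0048], [0.6657, -0.0935], [0.5707, -0.0757]]
sc cap [[0.662, 0.2136], [0.6717, 0.118], [0.6659, 0.0067], [0.6679, -0.0926], [0.5753, -0.0732]]
sc bod [[0.663, 0.2136], [0.6698, 0.1173], [0.6663, 0.0075], [0.6703, -0.0919], [0.5769, -0.0727]]
```

```bash
python3 -m handwheel '[{"slide":[-0.9,0,-0.9],"twist":0.8},{"slide":[-0.9,0,-0.9],"twist":0},{"slide":[0,0,0],"twist":0}]' ;python3 - <<'E'
from h import *
togo(0.575,-0.0735,0.12,97.5)
im,st=snap('wrist','l_wrist'); print(w2px('wrist',[[0.575,-0.0735,.082],[0.667,-.093,.082]],st))
E
```

```text
time_s: 31.0
tcp_pos: [0.6172, -0.0766, 0.3463]
eef_rot: [0.48, -0.453, -0.531, 0.531]
contact_force: [-1.0, -0.8, -0.8]
finger_gap: 0.06
grasp [ 0.6126 -0.0728  0.1915] yaw 97.34 tilt [ 0.028 -0.999  0.026] gap 60.0 F [-1.  -0.8 -0.8] t 31.0
units 30mm now: [0.07 2.42 1.18]
twist about y (deg, +y down => minus world): -0.2
units after twist: [0.14 2.38 1.25]
[[316.83398478 153.4194061 ]
 [275.10797278 272.89727092]]
```

View pics/l_wrist.png

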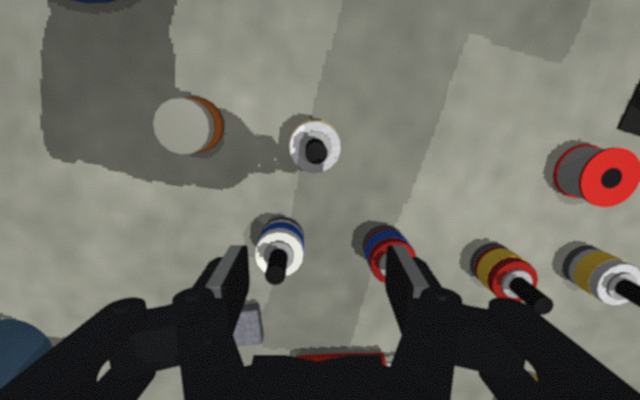

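```bash
python3 -m handwheel '[{"slide":[0.07,0.5,0.7],"twist":0},{"slide":[0,1,0.55],"twist":0},{"slide":[0,1,0],"twist":0},{"slide":[0,0,0],"twist":0}]' ;python3 - <<'E'
from h import *
togo(0.5745,-0.0735,0.068,97.5)
E
```

```text
time_s: 31.55
tcp_pos: [0.5709, -0.0738, 0.269]
eef_rot: [0.482, -0.449, -0.53, 0.533]
contact_force: [0.2, -0.0, -0.5]
finger_gap: 0.0602
grasp [ 0.565  -0.0696  0.1142] yaw 97.52 tilt [ 0.032 -0.999  0.034] gap 60.2 F [ 0.2 -0.  -0.5] t 31.55
units 30mm now: [-0.22  1.52 -0.35]
twist about y (deg, +y down => minus world): 0.0
units after twist: [-0.17  1.54 -0.3 ]
```

```bash
python3 -m handwheel '[{"slide":[0,0,0],"twist":0},{"slide":[0,0,0],"twist":0},{"slide":[0,0,0],"twist":0},{"slide":[0,0,0],"twist":0},{"slide":[0,0,0],"twist":0},{"slide":[0,0,0],"twist":0},{"slide":[0,0,0],"twist":0},{"slide":[0,0,0],"twist":0}]' ;python3 - <<'E'
from h import *
togo(0.5745,-0.0735,0.068,97.5); st=sensors.get_state();print(st['joint_positions'],st['effort'])
E
```

```text
time_s: 32.55
tcp_pos: [0.5724, -0.0734, 0.2731]
eef_rot: [0.48, -0.451, -0.532, 0.532]
contact_force: [0.5, 0.3, -0.8]
finger_gap: 0.0599
grasp [ 0.5675 -0.0692  0.1182] yaw 97.59 tilt [ 0.031 -0.999  0.028] gap 59.9 F [ 0.5  0.3 -0.8] t 32.55
units 30mm now: [-0.22  1.66 -0.26]
twist about y (deg, +y down => minus world): 0.1
units after twist: [-0.17  1.67 -0.21]
[-0.13306444  0.4462932  -0.21468469  0.94517147  0.02206466 -0.26639002] [ 4.60923529e-04 -4.80433345e+01  2.26208335e+01  3.14297453e-01
  8.31222581e-02 -5.44500679e-06]
```

```bash
python3 -m handwheel '[{"slide":[-0.2,0.2,-0.2],"twist":0},{"slide":[0,0.2,0],"twist":0},{"slide":[0,0.2,0],"twist":0},{"slide":[0,0.2,0],"twist":0},{"slide":[0,0.2,0],"twist":0},{"slide":[0,0.2,0],"twist":0},{"slide":[0,0.2,0],"twist":0},{"slide":[0,0.2,0],"twist":0},{"slide":[0,0,0],"twist":0}]' ;python3 - <<'E'
from h import *
togo(0.5745,-0.0735,0.068,97.5)
E
```

```text
time_s: 33.67
tcp_pos: [0.5775, -0.0774, 0.2204]
eef_rot: [0.481, -0.45, -0.531, 0.533]
contact_force: [0.1, -0.1, -0.2]
finger_gap: 0.06
grasp [ 0.5723 -0.0733  0.0655] yaw 97.59 tilt [ 0.031 -0.999  0.03 ] gap 60.0 F [ 0.1 -0.1 -0.2] t 33.67
units 30mm now: [-0.02 -0.08 -0.07]
twist about y (deg, +y down => minus world): 0.1
units after twist: [-0.02 -0.08 -0.07]
```

```bash
python3 -m handwheel '[{"slide":[0,0,-0.07],"twist":0},{"slide":[0,0,0],"twist":0}]'; python3 -m handwheel '[{"slide":[0,0,0],"twist":0},{"slide":[0,0,0],"twist":0},{"slide":[0,0,0],"twist":0},{"slide":[0,0,0],"twist":0},{"slide":[0,0,0],"twist":0},{"slide":[0,0,0],"twist":0}]' 5 40;python3 - <<'E'
from h import *
togo(0.5745,-0.0735,0.068,97.5)
E
```

```text
time_s: 33.92
tcp_pos: [0.58, -0.0772, 0.2207]
eef_rot: [0.481, -0.451, -0.531, 0.533]
contact_force: [-0.5, 0.3, -0.1]
finger_gap: 0.0603
time_s: 34.67
tcp_pos: [0.5803, -0.0774, 0.2215]
eef_rot: [0.48, -0.451, -0.531, 0.532]
contact_force: [0.5, 0.3, 0.6]
finger_gap: 0.0148
grasp [ 0.5753 -0.0734  0.0666] yaw 97.58 tilt [ 0.03  -0.999  0.028] gap 14.8 F [0.5 0.3 0.6] t 34.67
units 30mm now: [ 0.   -0.05  0.03]
twist about y (deg, +y down => minus world): 0.1
units after twist: [-0.   -0.05  0.03]
```

```bash
python3 -m handwheel '[{"slide":[0,-0.4,0],"twist":0},{"slide":[0,-1,0],"twist":0},{"slide":[0,-1,0],"twist":0},{"slide":[0,-1,0],"twist":0},{"slide":[0,-1,0],"twist":0},{"slide":[-0.8,0,0.5],"twist":0},{"slide":[-0.9,0,0.5],"twist":0},{"slide":[-0.9,0,0.5],"twist":0},{"slide":[-0.9,0,0.5],"twist":0},{"slide":[-0.9,0,0.5],"twist":0}]'; python3 -m handwheel '[{"slide":[-0.9,0,0.5],"twist":0},{"slide":[-0.6,0,0.5],"twist":0},{"slide":[0,0,0.3],"twist":0},{"slide":[0,0,0],"twist":0},{"slide":[0,0,0],"twist":0},{"slide":[0,0,0],"twist":0}]' ;python3 - <<'E'
from h import *
togo(0.410,-0.276,0.18,97.5)
im,st=snap('wrist','m_wrist')
E
```

```text
time_s: 35.92
tcp_pos: [0.5264, -0.2229, 0.3598]
eef_rot: [-0.479, 0.449, 0.533, -0.533]
contact_force: [-0.4, -0.7, -1.6]
finger_gap: 0.0147
time_s: 36.67
tcp_pos: [0.4923, -0.274, 0.3612]
eef_rot: [-0.479, 0.449, 0.534, -0.532]
contact_force: [0.5, -0.6, -1.9]
finger_gap: 0.0149
grasp [ 0.4876 -0.2694  0.2063] yaw 97.84 tilt [ 0.033 -0.999  0.026] gap 14.9 F [ 0.5 -0.6 -1.9] t 36.67
units 30mm now: [0.11 0.95 2.57]
twist about y (deg, +y down => minus world): 0.3
units after twist: [0.12 0.88 2.59]
```

View pics/m_wrist.png

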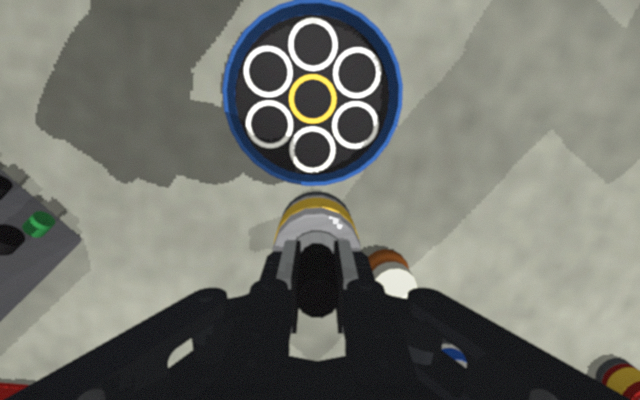

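```bash
python3 - <<'E'
from h import *
C=np.array([(313,99),(314,44.5),(357,72),(356,125),(313,149),(270,124),(268.5,71.5)])
P=px2w('wrist',C,.005)[:,:2]; d=P[1:]-P[0]
print(P[0],P[1:].mean(0)); print(np.degrees(np.arctan2(d[:,1],d[:,0])).round(1),np.linalg.norm(d,axis=1).round(4))
t=np.array([(644,371),(639,322),(682,344),(688,393),(650,419),(606,397),(601,350)])/2.4+[170,130]
Q=px2w('top',t,.005)[:,:2]; d=Q[1:]-Q[0];print(Q[0],Q[1:].mean(0)); print(np.degrees(np.arctan2(d[:,1],d[:,0])).round(1),np.linalg.norm(d,axis=1).round(4))
# tin body top in hand: 
st=sensors.get_state();print(w2px('wrist',[[.4876,-.2694,.2063-.0256+.003]]), w2px('wrist',[[.4876,-.2694,.2063]]))
E
```

```text
[ 0.41191969 -0.27546383] [ 0.41156202 -0.27532115]
[-173.4  128.4   67.7    7.7  -53.  -112.9] [0.0462 0.0461 0.0464 0.0455 0.0457 0.0462]
[ 0.40850362 -0.27763468] [ 0.40889121 -0.27794392]
[   6.8  -52.2 -113.1 -171.9  126.8   67.5] [0.0475 0.0465 0.0467 0.0458 0.0454 0.0458]
[[313.12536557 256.4496493 ]] [[314.45719039 279.62973974]]
```

```bash
python3 -m handwheel '[{"slide":[0.1,0.2,0.8],"twist":0.3},{"slide":[0,0.3,0.8],"twist":0},{"slide":[0,0.5,0.8],"twist":0},{"slide":[0,0.5,0.1],"twist":0},{"slide":[0,0.5,0],"twist":0},{"slide":[0,0,0],"twist":0}]';python3 - <<'E'
from h import *
togo(0.4112,-0.2765,0.08,97.4)
E
```

```text
time_s: 37.48
tcp_pos: [0.4161, -0.2773, 0.3022]
eef_rot: [-0.479, 0.45, 0.534, -0.532]
contact_force: [0.9, -0.1, -2.4]
finger_gap: 0.0148
grasp [ 0.4117 -0.2728  0.1473] yaw 97.85 tilt [ 0.032 -0.999  0.024] gap 14.8 F [ 0.9 -0.1 -2.4] t 37.48
units 30mm now: [-0.19  2.24 -0.02]
twist about y (deg, +y down => minus world): 0.5
units after twist: [-0.12  2.24  0.03]
```

```bash
python3 -m handwheel '[{"slide":[-0.18,0.4,0],"twist":0.4},{"slide":[0,0.4,0],"twist":0},{"slide":[0,0.4,0],"twist":0},{"slide":[0,0.4,0],"twist":0},{"slide":[0,0.4,0],"twist":0},{"slide":[0,0,0],"twist":0}]';python3 - <<'E'
from h import *
togo(0.4112,-0.2765,0.0718,97.4)
E
```

```text
time_s: 38.22
tcp_pos: [0.4163, -0.2813, 0.2386]
eef_rot: [-0.48, 0.452, 0.533, -0.53]
contact_force: [-0.6, -0.0, -1.8]
finger_gap: 0.0147
grasp [ 0.4122 -0.277   0.0838] yaw 97.48 tilt [ 0.031 -0.999  0.023] gap 14.7 F [-0.6 -0.  -1.8] t 38.23
units 30mm now: [0.01 0.4  0.02]
twist about y (deg, +y down => minus world): 0.1
units after twist: [0.02 0.4  0.03]
```

```bash
python3 -m handwheel '[{"slide":[0,0.2,0.02],"twist":0},{"slide":[0,0.1,0],"twist":0},{"slide":[0,0.07,0],"twist":0},{"slide":[0,0,0],"twist":0}]';python3 -m handwheel '[{"slide":[0,0.06,0],"twist":0},{"slide":[0,0,0],"twist":0}]';python3 - <<'E'
from h import *
togo(0.4112,-0.2765,0.0718,97.4)
E
```

```text
time_s: 38.72
tcp_pos: [0.4158, -0.2814, 0.2275]
eef_rot: [-0.479, 0.453, 0.533, -0.53]
contact_force: [1.2, 0.6, -1.3]
finger_gap: 0.015
time_s: 38.98
tcp_pos: [0.4162, -0.2815, 0.2267]
eef_rot: [-0.478, 0.454, 0.533, -0.53]
contact_force: [0.2, -0.3, -2.1]
finger_gap: 0.0149
grasp [ 0.4126 -0.2775  0.0718] yaw 97.49 tilt [ 0.029 -0.999  0.02 ] gap 14.9 F [ 0.2 -0.3 -2.1] t 38.98
units 30mm now: [0.04 0.   0.04]
twist about y (deg, +y down => minus world): 0.1
units after twist: [0.04 0.   0.04]
```

```bash
python3 -m handwheel '[{"slide":[0.03,0.06,0.04],"twist":0},{"slide":[0,0.05,0],"twist":0},{"slide":[0,0,0],"twist":0}]';python3 -m handwheel '[{"slide":[0,0.06,0],"twist":0},{"slide":[0,0,0],"twist":0}]'
```

```text
time_s: 39.35
tcp_pos: [0.4159, -0.2811, 0.2268]
eef_rot: [-0.477, 0.456, 0.534, -0.53]
contact_force: [0.6, -0.0, -1.2]
finger_gap: 0.0148
time_s: 39.6
tcp_pos: [0.4162, -0.281, 0.2266]
eef_rot: [-0.476, 0.456, 0.534, -0.529]
contact_force: [-1.2, -0.1, -1.8]
finger_gap: 0.0149
```

```bash
python3 -m handwheel '[{"slide":[0,0.12,0],"twist":0},{"slide":[0,0,0],"twist":0}]';python3 - <<'E'
from h import *
togo(0.4112,-0.2765,0.0718,97.4)
snap('wrist','n_wrist')
E
```

```text
time_s: 39.85
tcp_pos: [0.417, -0.2811, 0.2268]
eef_rot: [-0.475, 0.457, 0.535, -0.529]
contact_force: [-0.3, -0.6, -1.7]
finger_gap: 0.0148
grasp [ 0.4151 -0.2776  0.0718] yaw 97.53 tilt [ 0.024 -1.     0.009] gap 14.8 F [-0.3 -0.6 -1.7] t 39.85
units 30mm now: [0.05 0.   0.12]
twist about y (deg, +y down => minus world): 0.1
units after twist: [0.05 0.   0.12]
```

View pics/n_wrist.png

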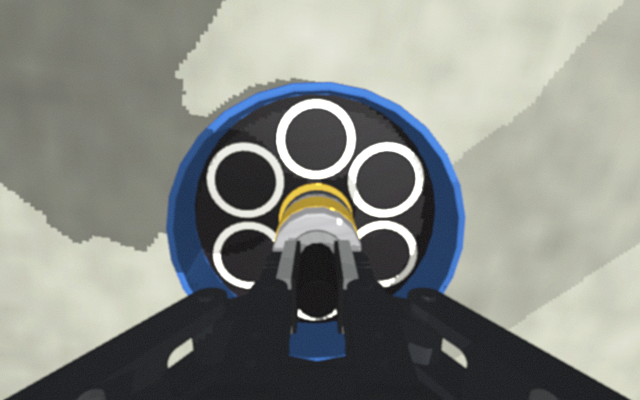

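```bash
python3 -m handwheel '[{"slide":[0,0,0],"twist":0},{"slide":[0,0,0],"twist":0},{"slide":[0,0,0],"twist":0},{"slide":[0,-0.5,0],"twist":0},{"slide":[0,-1,0],"twist":0},{"slide":[0,-1,0],"twist":0},{"slide":[0,-1,0],"twist":0},{"slide":[0,0,-1],"twist":0},{"slide":[0,0,-0.7],"twist":0},{"slide":[0,0,0],"twist":0}]' 45;python3 - <<'E'
from h import *
togo(0.666,-0.092,0.2,97.4)
snap('wrist','o_wrist')
E
```

```text
time_s: 41.15
tcp_pos: [0.4698, -0.2771, 0.3313]
eef_rot: [-0.476, 0.456, 0.534, -0.529]
contact_force: [-1.5, -0.9, 0.3]
finger_gap: 0.0445
grasp [ 0.4673 -0.2732  0.1764] yaw 97.46 tilt [ 0.027 -1.     0.013] gap 44.5 F [-1.5 -0.9  0.3] t 41.15
units 30mm now: [ 5.15 -0.74 -7.34]
twist about y (deg, +y down => minus world): 0.1
units after twist: [ 5.14 -0.79 -7.35]
```

View pics/o_wrist.png

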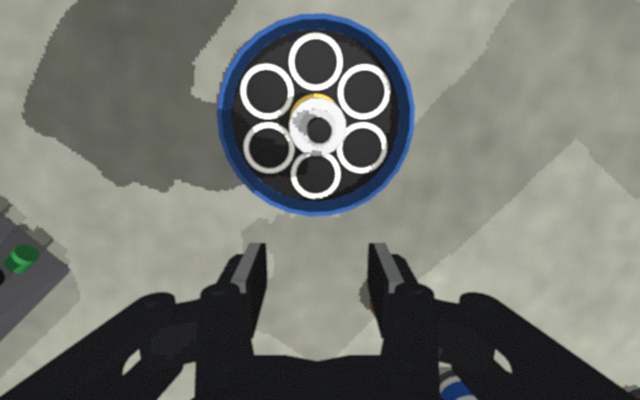

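```bash
python3 - <<'E'
from h import *
st=sensors.get_state()
C=np.array([(316,60),(363,91),(361,146),(316,174),(269,146),(267,91)])
P=px2w('wrist',C,.005)[:,:2]; c=P.mean(0); d=P-c; print(c,np.degrees(np.arctan2(d[:,1],d[:,0])).round(1),np.linalg.norm(d,axis=1).round(4))
print('cap',px2w('wrist',[(319,129)],.087),'body',px2w('wrist',[(318,125)],.049))
im=np.load('pics/o_wrist.npy')[0:220,210:420]; cv2.imwrite('pics/o2.png',cv2.resize(im,None,fx=3,fy=2.7))
E
```

```text
[ 0.40952731 -0.2758108 ] [-173.2  127.4   67.5    8.   -53.3 -112.2] [0.0464 0.0453 0.0452 0.0468 0.0455 0.0456]
cap [[ 0.41230715 -0.2752539   0.087     ]] body [[ 0.41186252 -0.27473122  0.049     ]]
```

View pics/o2.png

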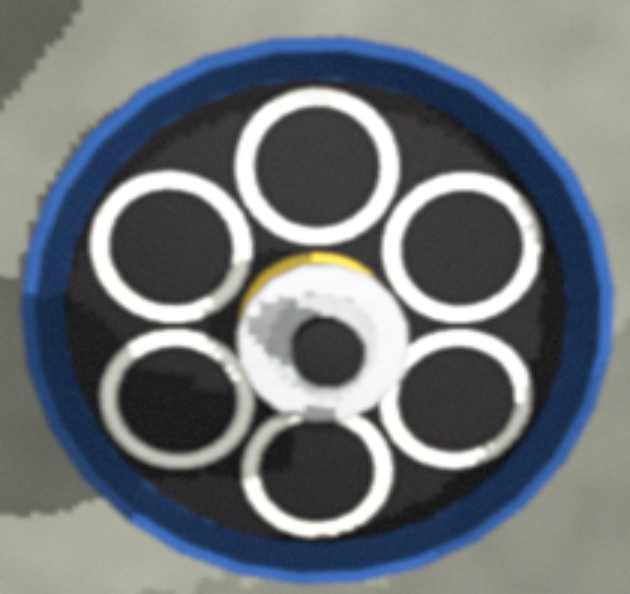

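```bash
python3 -m handwheel '[{"slide":[0.64,-0.05,-0.9],"twist":0},{"slide":[0.64,-0.05,-0.9],"twist":0},{"slide":[0.64,-0.05,-0.9],"twist":0},{"slide":[0.64,-0.05,-0.9],"twist":0},{"slide":[0.64,-0.05,-0.9],"twist":0},{"slide":[0.64,-0.05,-0.9],"twist":0},{"slide":[0.64,0,-0.9],"twist":0},{"slide":[0.5,0,-0.9],"twist":0},{"slide":[0,0,0],"twist":0},{"slide":[0,0,0],"twist":0}]' 60;python3 - <<'E'
from h import *
togo(0.6685,-0.0925,0.12,97.4)
im,st=snap('wrist','p_wrist');print(w2px('wrist',[[.6685,-.0925,.082]],st))
E
```

```text
time_s: 42.45
tcp_pos: [0.6589, -0.1005, 0.3353]
eef_rot: [0.484, -0.453, -0.528, 0.531]
contact_force: [0.1, -0.5, 0.3]
finger_gap: 0.0598
grasp [ 0.6533 -0.0964  0.1805] yaw 96.92 tilt [ 0.031 -0.999  0.033] gap 59.8 F [ 0.1 -0.5  0.3] t 42.45
units 30mm now: [ 0.01  2.   -0.58]
twist about y (deg, +y down => minus world): -0.5
units after twist: [ 0.06  2.02 -0.52]
[[313.9521425  233.04487496]]
```

View pics/p_wrist.png

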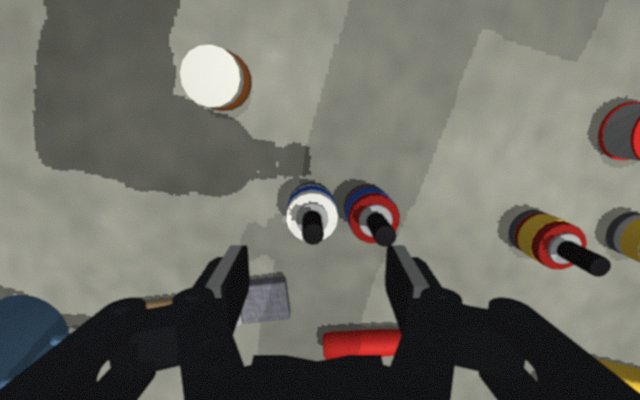

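```bash
python3 - <<'E'
from h import *
print(px2w('wrist',[(313.5,236),(384,236),(601,264)],.082), px2w('wrist',[(312,215),(372,216),(557,242)],.044))
im,st=snap('scene','p_scene',(235,165,435,305),4)
E
```

```text
[[ 0.67065836 -0.09259569  0.082     ]
 [ 0.66532572 -0.04375554  0.082     ]
 [ 0.6693842   0.11790196  0.082     ]] [[ 0.66702012 -0.09337986  0.044     ]
 [ 0.66252775 -0.04547385  0.044     ]
 [ 0.66773757  0.11207828  0.044     ]]
```

View pics/p_scene.png

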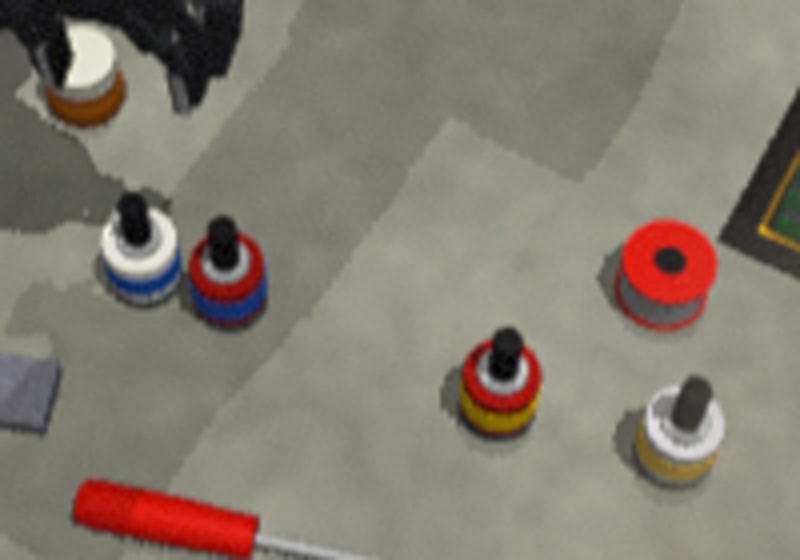

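```bash
python3 -m handwheel '[{"slide":[0,0,-0.3],"twist":0},{"slide":[0,0.5,-0.3],"twist":-0.5},{"slide":[0,0.5,0],"twist":0},{"slide":[0,0.5,0],"twist":0},{"slide":[0,0,0],"twist":0},{"slide":[0,0,0],"twist":0}]' 36;python3 - <<'E'
from h import *
togo(0.6685,-0.0925,0.068,97.4)
E
```

```text
time_s: 43.3
tcp_pos: [0.6746, -0.0987, 0.2855]
eef_rot: [0.484, -0.45, -0.529, 0.533]
contact_force: [-0.5, 0.1, 0.8]
finger_gap: 0.0359
grasp [ 0.6686 -0.0945  0.1306] yaw 97.29 tilt [ 0.032 -0.999  0.035] gap 35.9 F [-0.5  0.1  0.8] t 43.3
units 30mm now: [ 0.    2.09 -0.08]
twist about y (deg, +y down => minus world): -0.1
units after twist: [ 0.07  2.09 -0.01]
```

```bash
python3 -m handwheel '[{"slide":[0,0.5,-0.06],"twist":0},{"slide":[0,0.5,0],"twist":0},{"slide":[0,0.5,0],"twist":0},{"slide":[0,0.4,0],"twist":0},{"slide":[0,0,0],"twist":0}]' 36;python3 - <<'E'
from h import *
togo(0.6685,-0.0925,0.068,97.4)
E
```

```text
time_s: 43.92
tcp_pos: [0.6739, -0.0967, 0.2244]
eef_rot: [0.484, -0.45, -0.529, 0.533]
contact_force: [0.6, 0.2, -0.7]
finger_gap: 0.0357
grasp [ 0.6678 -0.0925  0.0696] yaw 97.29 tilt [ 0.032 -0.999  0.035] gap 35.7 F [ 0.6  0.2 -0.7] t 43.92
units 30mm now: [-0.    0.05 -0.02]
twist about y (deg, +y down => minus world): -0.1
units after twist: [-0.    0.05 -0.02]
```

```bash
python3 -m handwheel '[{"slide":[0,0.07,-0.02],"twist":0},{"slide":[0,0,0],"twist":0},{"slide":[0,0,0],"twist":0},{"slide":[0,0,0],"twist":0}]' 5 40;python3 - <<'E'
from h import *
togo(0.6685,-0.0925,0.068,97.4)
E
```

```text
time_s: 44.42
tcp_pos: [0.6749, -0.0967, 0.223]
eef_rot: [0.483, -0.451, -0.529, 0.532]
contact_force: [-0.5, 0.4, -1.4]
finger_gap: 0.0145
grasp [ 0.6691 -0.0925  0.0682] yaw 97.29 tilt [ 0.031 -0.999  0.034] gap 14.5 F [-0.5  0.4 -1.4] t 44.42
units 30mm now: [0.   0.01 0.02]
twist about y (deg, +y down => minus world): -0.1
units after twist: [0.   0.01 0.02]
```

```bash
python3 -m handwheel '[{"slide":[0,-0.4,0],"twist":0},{"slide":[0,-1,0],"twist":0},{"slide":[0,-1,0],"twist":0},{"slide":[0,-1,0],"twist":0},{"slide":[-0.7,-0.5,0.5],"twist":0},{"slide":[-0.7,0,0.95],"twist":0},{"slide":[-0.7,0,0.95],"twist":0},{"slide":[-0.7,0,0.95],"twist":0},{"slide":[-0.7,0,0.95],"twist":0},{"slide":[-0.7,0,0.95],"twist":0}]';python3 -m handwheel '[{"slide":[-0.7,0,0.8],"twist":0},{"slide":[-0.7,0,0.8],"twist":0},{"slide":[-0.6,0,0.8],"twist":0},{"slide":[0,0,0],"twist":0},{"slide":[0,0,0],"twist":0}]';python3 - <<'E'
from h import *
togo(0.4383,-0.3135,0.12,97.4)
im,st=snap('wrist','q_wrist')
E
```

```text
time_s: 45.68
tcp_pos: [0.533, -0.2516, 0.3494]
eef_rot: [0.482, -0.451, -0.529, 0.533]
contact_force: [-0.4, 0.0, -0.8]
finger_gap: 0.0148
time_s: 46.3
tcp_pos: [0.4601, -0.3264, 0.3516]
eef_rot: [0.485, -0.453, -0.526, 0.532]
contact_force: [-0.1, 0.5, -2.1]
finger_gap: 0.0142
grasp [ 0.454  -0.3229  0.1968] yaw 96.88 tilt [ 0.028 -0.999  0.036] gap 14.2 F [-0.1  0.5 -2.1] t 46.3
units 30mm now: [0.3  2.58 0.39]
twist about y (deg, +y down => minus world): -0.5
units after twist: [0.38 2.56 0.48]
```

View pics/q_wrist.png

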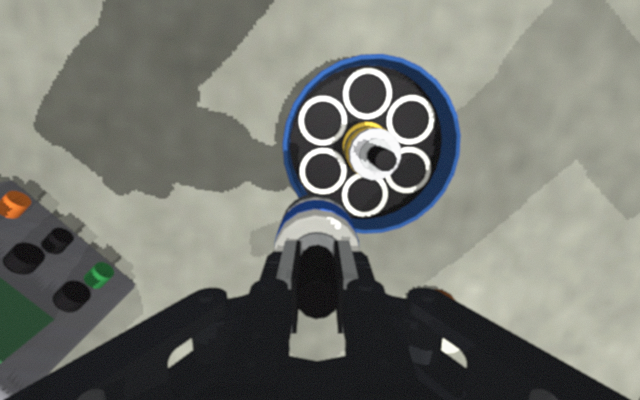

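```bash
python3 - <<'E'
from h import *
C=np.array([(368,93),(411,118),(409,170),(364.5,194),(322,170.5),(322.5,119)])
P=px2w('wrist',C,.005)[:,:2]; c=P.mean(0); d=P-c; print(c,np.degrees(np.arctan2(d[:,1],d[:,0])).round(1),np.linalg.norm(d,axis=1).round(4)); print(P[4])
E
```

```text
[ 0.41105045 -0.27571028] [-173.1  128.1   67.3    6.8  -53.  -113.1] [0.0459 0.0467 0.0474 0.0464 0.047  0.0467]
[ 0.43933609 -0.31329271]
```

```bash
python3 -m handwheel '[{"slide":[0.35,0.3,0.4],"twist":-0.4},{"slide":[0,0.5,0],"twist":0},{"slide":[0,0.5,0],"twist":0},{"slide":[0,0.5,0],"twist":0},{"slide":[0,0.5,0],"twist":0},{"slide":[0,0,0],"twist":0}]';python3 - <<'E'
from h import *
togo(0.4385,-0.3135,0.0732,97.4)
E
```

```text
time_s: 47.1
tcp_pos: [0.4467, -0.3129, 0.2807]
eef_rot: [0.481, -0.449, -0.529, 0.535]
contact_force: [-0.3, -0.2, -1.1]
finger_gap: 0.0146
grasp [ 0.4407 -0.3094  0.1259] yaw 97.69 tilt [ 0.028 -0.999  0.036] gap 14.6 F [-0.3 -0.2 -1.1] t 47.1
units 30mm now: [-0.18  1.75  0.03]
twist about y (deg, +y down => minus world): 0.3
units after twist: [-0.13  1.76  0.09]
```

```bash
python3 -m handwheel '[{"slide":[-0.16,0.3,0.03],"twist":0.2},{"slide":[0,0.3,0],"twist":0},{"slide":[0,0.3,0],"twist":0},{"slide":[0,0.2,0],"twist":0},{"slide":[0,0,0],"twist":0}]';python3 - <<'E'
from h import *
togo(0.4385,-0.3135,0.0732,97.4)
im,st=snap('wrist','r_wrist')
E
```

```text
time_s: 47.72
tcp_pos: [0.4461, -0.3176, 0.2462]
eef_rot: [0.481, -0.451, -0.529, 0.535]
contact_force: [-0.7, -0.2, -2.2]
finger_gap: 0.0147
grasp [ 0.4402 -0.3142  0.0914] yaw 97.52 tilt [ 0.026 -0.999  0.034] gap 14.7 F [-0.7 -0.2 -2.2] t 47.73
units 30mm now: [0.01 0.61 0.03]
twist about y (deg, +y down => minus world): 0.1
units after twist: [0.03 0.61 0.05]
```

View pics/r_wrist.png

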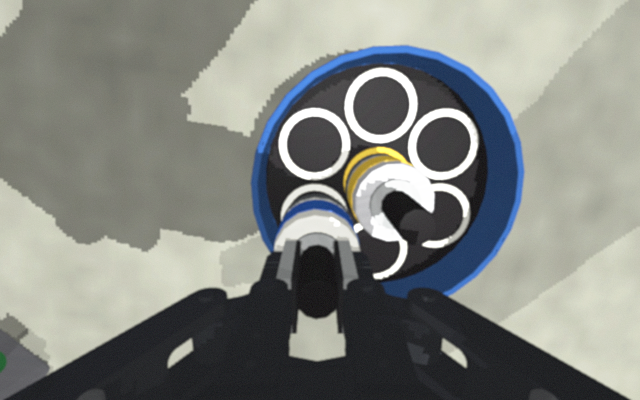

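```bash
python3 -m handwheel '[{"slide":[0.03,0.2,0.05],"twist":0},{"slide":[0,0.2,0],"twist":0},{"slide":[0,0.15,0],"twist":0},{"slide":[0,0,0],"twist":0}]';python3 - <<'E'
from h import *
togo(0.4385,-0.3135,0.0732,97.4)
E
```

```text
time_s: 48.28
tcp_pos: [0.4439, -0.3166, 0.2295]
eef_rot: [0.48, -0.451, -0.529, 0.535]
contact_force: [-0.4, -0.1, -2.4]
finger_gap: 0.0149
grasp [ 0.4383 -0.3134  0.0746] yaw 97.52 tilt [ 0.025 -0.999  0.033] gap 14.9 F [-0.4 -0.1 -2.4] t 48.27
units 30mm now: [-0.01  0.05 -0.01]
twist about y (deg, +y down => minus world): 0.1
units after twist: [-0.    0.05 -0.01]
```

```bash
python3 -m handwheel '[{"slide":[0,0.08,0],"twist":0},{"slide":[0,0,0],"twist":0}]'; python3 -m handwheel '[{"slide":[0,0,0],"twist":0},{"slide":[0,0,0],"twist":0},{"slide":[0,0,0],"twist":0},{"slide":[0,-0.5,0],"twist":0},{"slide":[0,-1,0],"twist":0},{"slide":[0,-1,0],"twist":0},{"slide":[0,-1,0],"twist":0},{"slide":[0,0,-1],"twist":0},{"slide":[0,0,-0.5],"twist":0},{"slide":[0,0,0],"twist":0}]' 34;python3 - <<'E'
from h import *
togo(0.664,-0.0445,0.2,97.4)
snap('wrist','s_wrist')
E
```

```text
time_s: 48.52
tcp_pos: [0.4443, -0.3168, 0.2277]
eef_rot: [0.48, -0.452, -0.529, 0.534]
contact_force: [0.6, -0.8, -1.4]
finger_gap: 0.0149
time_s: 49.78
tcp_pos: [0.4938, -0.3134, 0.3413]
eef_rot: [0.478, -0.454, -0.529, 0.534]
contact_force: [-0.2, -0.5, -0.3]
finger_gap: 0.0338
grasp [ 0.4891 -0.3109  0.1864] yaw 97.5 tilt [ 0.02  -0.999  0.028] gap 33.8 F [-0.2 -0.5 -0.3] t 49.77
units 30mm now: [ 8.05 -0.49 -6.93]
twist about y (deg, +y down => minus world): 0.1
units after twist: [ 8.05 -0.45 -6.92]
```

View pics/s_wrist.png

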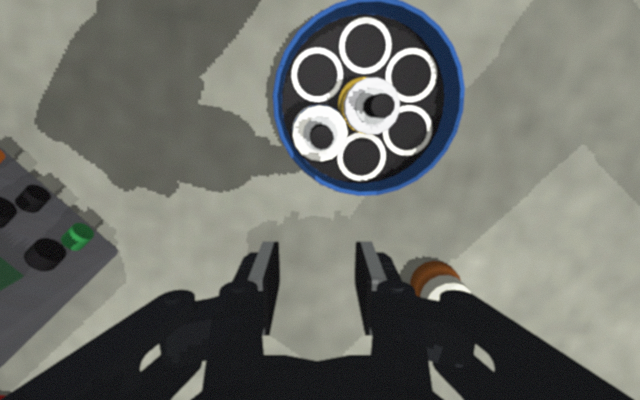

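```bash
python3 -m handwheel '[{"slide":[0.9,-0.05,-0.8],"twist":0},{"slide":[1,-0.05,-0.85],"twist":0},{"slide":[1,-0.05,-0.85],"twist":0},{"slide":[1,-0.05,-0.85],"twist":0},{"slide":[1,-0.05,-0.85],"twist":0},{"slide":[1,-0.05,-0.85],"twist":0},{"slide":[1,0,-0.85],"twist":0},{"slide":[1,0,-0.85],"twist":0},{"slide":[0,0,0],"twist":0},{"slide":[0,0,0],"twist":0}]' 60;python3 - <<'E'
from h import *
togo(0.665,-0.0445,0.12,97.4)
im,st=snap('wrist','t_wrist');print(w2px('wrist',[[.665,-.0445,.082]],st))
E
```

```text
time_s: 51.08
tcp_pos: [0.6595, -0.0487, 0.3432]
eef_rot: [0.486, -0.451, -0.522, 0.537]
contact_force: [0.1, 0.3, 0.5]
finger_gap: 0.06
grasp [ 0.6515 -0.0461  0.1884] yaw 97.01 tilt [ 0.023 -0.999  0.049] gap 60.0 F [0.1 0.3 0.5] t 51.08
units 30mm now: [-0.06  2.25 -0.56]
twist about y (deg, +y down => minus world): -0.4
units after twist: [-0.01  2.28 -0.45]
[[311.80064752 229.08954901]]
```

View pics/t_wrist.png

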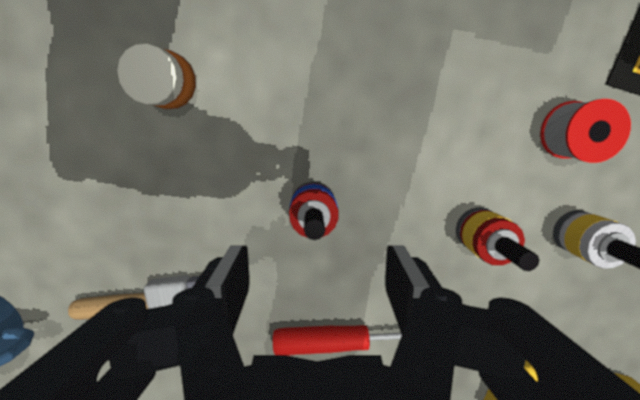

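```bash
python3 -m handwheel '[{"slide":[0.05,0.3,-0.55],"twist":-0.3},{"slide":[0,0.4,0],"twist":0},{"slide":[0,0.4,0],"twist":0},{"slide":[0,0.3,0],"twist":0},{"slide":[0,0,0],"twist":0},{"slide":[0,0,0],"twist":0},{"slide":[0,0,0],"twist":0},{"slide":[0,0,0],"twist":0},{"slide":[0,0,0],"twist":0},{"slide":[0,0,0],"twist":0}]' 50;python3 - <<'E'
from h import *
togo(0.6665,-0.043,0.068,97.4)
E
```

```text
time_s: 52.38
tcp_pos: [0.6731, -0.0472, 0.2979]
eef_rot: [0.486, -0.45, -0.522, 0.537]
contact_force: [-0.5, -0.3, 0.4]
finger_gap: 0.05
grasp [ 0.6651 -0.0446  0.1431] yaw 97.09 tilt [ 0.024 -0.999  0.049] gap 50.0 F [-0.5 -0.3  0.4] t 52.38
units 30mm now: [-0.01  2.5  -0.18]
twist about y (deg, +y down => minus world): -0.3
units after twist: [ 0.05  2.5  -0.05]
```

```bash
python3 -m handwheel '[{"slide":[0,0.5,-0.15],"twist":-0.3},{"slide":[0,0.5,0],"twist":0},{"slide":[0,0.5,0],"twist":0},{"slide":[0,0.5,0],"twist":0},{"slide":[0,0.3,0],"twist":0},{"slide":[0,0,0],"twist":0}]' 50;python3 - <<'E'
from h import *
togo(0.6665,-0.043,0.068,97.4)
E
```

```text
time_s: 53.12
tcp_pos: [0.673, -0.0452, 0.2216]
eef_rot: [0.485, -0.447, -0.523, 0.54]
contact_force: [-0.1, 0.1, 0.5]
finger_gap: 0.0498
grasp [ 0.6644 -0.0425  0.0669] yaw 97.41 tilt [ 0.025 -0.998  0.053] gap 49.8 F [-0.1  0.1  0.5] t 53.12
units 30mm now: [-0.02 -0.04 -0.07]
twist about y (deg, +y down => minus world): 0.0
units after twist: [-0.03 -0.04 -0.07]
```

```bash
python3 -m handwheel '[{"slide":[0,0,-0.07],"twist":0},{"slide":[0,0,0],"twist":0}]'; python3 -m handwheel '[{"slide":[0,0,0],"twist":0},{"slide":[0,0,0],"twist":0},{"slide":[0,0,0],"twist":0},{"slide":[0,0,0],"twist":0},{"slide":[0,0,0],"twist":0}]' 5 40;python3 - <<'E'
from h import *
togo(0.6665,-0.043,0.068,97.4)
E
```

```text
time_s: 53.38
tcp_pos: [0.6758, -0.045, 0.2224]
eef_rot: [0.485, -0.448, -0.523, 0.539]
contact_force: [-0.2, -0.4, 0.8]
finger_gap: 0.0498
time_s: 54.0
tcp_pos: [0.6763, -0.0451, 0.2235]
eef_rot: [0.484, -0.449, -0.524, 0.539]
contact_force: [-0.3, 0.7, -0.5]
finger_gap: 0.015
grasp [ 0.6682 -0.0424  0.0687] yaw 97.41 tilt [ 0.024 -0.999  0.049] gap 15.0 F [-0.3  0.7 -0.5] t 54.0
units 30mm now: [-0.01  0.03  0.06]
twist about y (deg, +y down => minus world): 0.0
units after twist: [-0.01  0.02  0.06]
```

```bash
python3 -m handwheel '[{"slide":[0,-0.4,0],"twist":0},{"slide":[0,-1,0],"twist":0},{"slide":[0,-1,0],"twist":0},{"slide":[0,-1,0],"twist":0},{"slide":[-0.7,-0.5,0.5],"twist":0},{"slide":[-0.8,0,0.95],"twist":0},{"slide":[-0.8,0,0.95],"twist":0},{"slide":[-0.8,0,0.95],"twist":0},{"slide":[-0.8,0,0.95],"twist":0},{"slide":[-0.8,0,0.95],"twist":0}]';python3 -m handwheel '[{"slide":[-0.8,0,0.9],"twist":0},{"slide":[-0.8,0,0.9],"twist":0},{"slide":[-0.8,0,0.9],"twist":0},{"slide":[-0.6,0,0.6],"twist":0},{"slide":[0,0,0],"twist":0},{"slide":[0,0,0],"twist":0},{"slide":[0,0,0],"twist":0},{"slide":[0,0,0],"twist":0}]';python3 - <<'E'
from h import *
togo(0.393,-0.3195,0.13,97.4)
im,st=snap('wrist','u_wrist')
E
```

```text
time_s: 55.25
tcp_pos: [0.5377, -0.2143, 0.3508]
eef_rot: [0.484, -0.448, -0.522, 0.541]
contact_force: [0.0, -0.6, -1.9]
finger_gap: 0.015
time_s: 56.25
tcp_pos: [0.44, -0.3226, 0.3553]
eef_rot: [0.488, -0.448, -0.519, 0.54]
contact_force: [0.3, 0.3, -2.3]
finger_gap: 0.015
grasp [ 0.4303 -0.3202  0.2006] yaw 97.02 tilt [ 0.023 -0.998  0.06 ] gap 15.0 F [ 0.3  0.3 -2.3] t 56.25
units 30mm now: [0.12 2.43 1.09]
twist about y (deg, +y down => minus world): -0.4
units after twist: [0.18 2.35 1.23]
```

View pics/u_wrist.png

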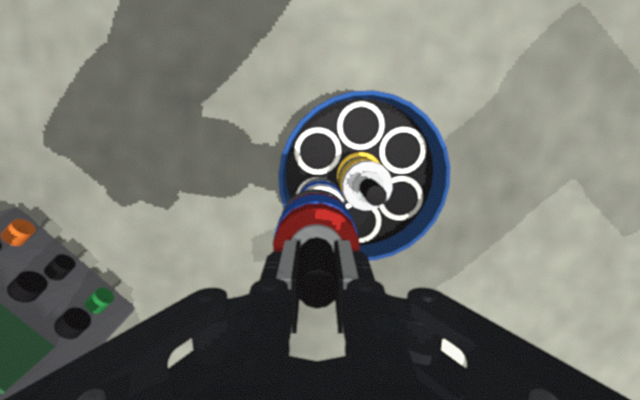

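```bash
python3 -m handwheel '[{"slide":[0.15,0,0.5],"twist":-0.3},{"slide":[0,0.3,0.6],"twist":0},{"slide":[0,0.3,0],"twist":0},{"slide":[0,0,0],"twist":0},{"slide":[0,0,0],"twist":0},{"slide":[0,0,0],"twist":0},{"slide":[0,0,0],"twist":0},{"slide":[0,0,0],"twist":0},{"slide":[0,0,0],"twist":0},{"slide":[0,0,0],"twist":0}]';python3 - <<'E'
from h import *
togo(0.393,-0.3195,0.1,97.4)
E
python3 -m handwheel '[{"slide":[0,0,0],"twist":0},{"slide":[0,0,0],"twist":0},{"slide":[0,0,0],"twist":0},{"slide":[0,0,0],"twist":0},{"slide":[0,0,0],"twist":0},{"slide":[0,0,0],"twist":0},{"slide":[0,0,0],"twist":0},{"slide":[0,0,0],"twist":0},{"slide":[0,0,0],"twist":0},{"slide":[0,0,0],"twist":0}]';python3 - <<'E'
from h import *
togo(0.393,-0.3195,0.1,97.4)
E
```

```text
time_s: 57.55
tcp_pos: [0.4054, -0.3206, 0.3395]
eef_rot: [0.485, -0.446, -0.522, 0.542]
contact_force: [-0.4, -0.6, -1.8]
finger_gap: 0.0149
grasp [ 0.3959 -0.3183  0.1849] yaw 97.57 tilt [ 0.023 -0.998  0.059] gap 14.9 F [-0.4 -0.6 -1.8] t 57.55
units 30mm now: [-0.09  2.83 -0.06]
twist about y (deg, +y down => minus world): 0.2
units after twist: [-0.03  2.83  0.1 ]
time_s: 58.8
tcp_pos: [0.4053, -0.3206, 0.3395]
eef_rot: [0.485, -0.446, -0.521, 0.542]
contact_force: [0.3, 0.5, -2.1]
finger_gap: 0.0149
grasp [ 0.3958 -0.3183  0.1848] yaw 97.56 tilt [ 0.023 -0.998  0.059] gap 14.9 F [ 0.3  0.5 -2.1] t 58.8
units 30mm now: [-0.09  2.83 -0.07]
twist about y (deg, +y down => minus world): 0.2
units after twist: [-0.03  2.83  0.1 ]
```

```bash
python3 -m handwheel '[{"slide":[-0.09,0.5,-0.03],"twist":0.1},{"slide":[0,0.5,0],"twist":0},{"slide":[0,0.5,0],"twist":0},{"slide":[0,0.4,0],"twist":0},{"slide":[0,0.4,0],"twist":0},{"slide":[0,0.3,0],"twist":0},{"slide":[0,0,0],"twist":0}]';python3 - <<'E'
from h import *
togo(0.393,-0.3195,0.0737,97.4)
im,st=snap('wrist','v_wrist')
E
```

```text
time_s: 59.68
tcp_pos: [0.4013, -0.3222, 0.255]
eef_rot: [0.486, -0.446, -0.521, 0.542]
contact_force: [0.2, 0.5, -1.1]
finger_gap: 0.0145
grasp [ 0.3916 -0.3197  0.1003] yaw 97.43 tilt [ 0.024 -0.998  0.06 ] gap 14.5 F [ 0.2  0.5 -1.1] t 59.67
units 30mm now: [-0.02  0.88 -0.1 ]
twist about y (deg, +y down => minus world): 0.0
units after twist: [ 0.    0.89 -0.05]
```

View pics/v_wrist.png

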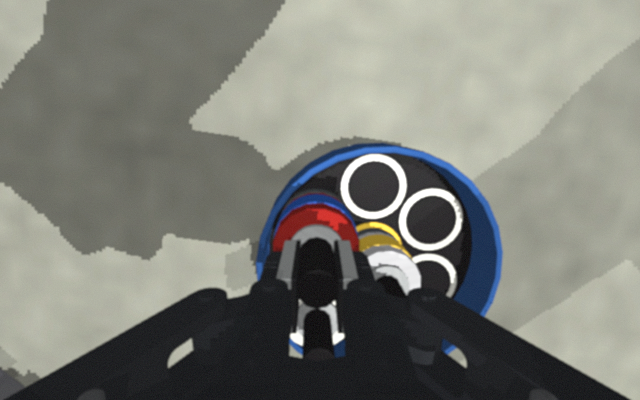

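```bash
python3 - <<'E'
from h import *
P=px2w('wrist',[(374,186),(432,219)],.005)[:,:2]
a=np.radians([127.4,67.4]); c=np.c_[np.cos(a),np.sin(a)]*.046; print(P,P-c)
E
python3 -m handwheel '[{"slide":[0,0.25,-0.08],"twist":0},{"slide":[0,0.25,0],"twist":0},{"slide":[0,0.2,0],"twist":0},{"slide":[0,0.1,0],"twist":0},{"slide":[0,0,0],"twist":0}]';python3 - <<'E'
from h import *
togo(0.393,-0.3195,0.0737,97.4)
E
```

```text
[[ 0.36618712 -0.28178089]
 [ 0.38375322 -0.23869273]] [[ 0.39412641 -0.31832396]
 [ 0.36607563 -0.2811604 ]]
time_s: 60.35
tcp_pos: [0.4031, -0.322, 0.2306]
eef_rot: [0.485, -0.447, -0.521, 0.542]
contact_force: [0.9, -0.7, -2.5]
finger_gap: 0.0145
grasp [ 0.3938 -0.3199  0.0759] yaw 97.45 tilt [ 0.022 -0.998  0.058] gap 14.5 F [ 0.9 -0.7 -2.5] t 60.35
units 30mm now: [0.01 0.08 0.02]
twist about y (deg, +y down => minus world): 0.0
units after twist: [0.02 0.07 0.02]
```

```bash
python3 -m handwheel '[{"slide":[0.02,0.09,0],"twist":0},{"slide":[0,0,0],"twist":0}]'; python3 -m handwheel '[{"slide":[0,0,0],"twist":0},{"slide":[0,0,0],"twist":0},{"slide":[0,0,0],"twist":0},{"slide":[0,-0.5,0],"twist":0},{"slide":[0,-1,0],"twist":0},{"slide":[0,-1,0],"twist":0},{"slide":[0,-1,0],"twist":0},{"slide":[0,0,-1],"twist":0},{"slide":[0,0,-1],"twist":0},{"slide":[0,0,-0.5],"twist":0}]' 34;python3 - <<'E'
from h import *
togo(0.6705,0.1165,0.19,97.4)
snap('wrist','w_wrist')
E
```

```text
time_s: 60.6
tcp_pos: [0.4031, -0.3216, 0.2285]
eef_rot: [0.485, -0.447, -0.521, 0.542]
contact_force: [0.4, 0.5, -2.3]
finger_gap: 0.015
time_s: 61.85
tcp_pos: [0.4853, -0.3137, 0.3408]
eef_rot: [0.483, -0.451, -0.521, 0.541]
contact_force: [-1.3, 1.5, 0.4]
finger_gap: 0.0338
grasp [ 0.4771 -0.3125  0.186 ] yaw 97.33 tilt [ 0.015 -0.999  0.051] gap 33.8 F [-1.3  1.5  0.4] t 61.85
units 30mm now: [13.36 -0.36 -8.21]
twist about y (deg, +y down => minus world): -0.1
units after twist: [13.35 -0.13 -8.23]
```

View pics/w_wrist.png

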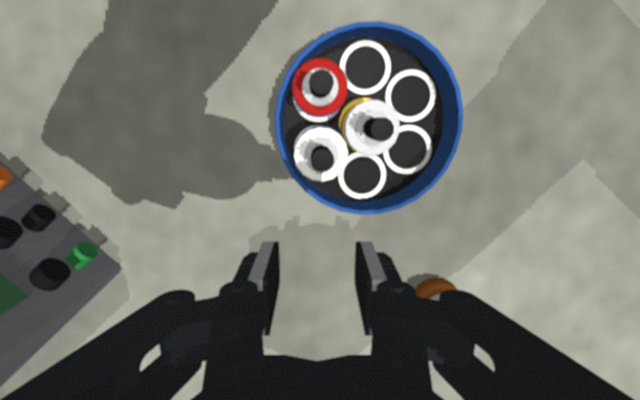

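```bash
python3 -m handwheel '[{"slide":[0,0,0],"twist":0},{"slide":[0,0,0],"twist":0},{"slide":[0,0,0],"twist":0},{"slide":[0,0,0],"twist":0},{"slide":[0,0,0],"twist":0},{"slide":[0,0,0],"twist":0},{"slide":[0,0,0],"twist":0},{"slide":[0,0,0],"twist":0},{"slide":[0,0,0],"twist":0},{"slide":[0,0,0],"twist":0}]' 60; python3 -m handwheel '[{"slide":[0,0,0],"twist":0},{"slide":[0,0,0],"twist":0},{"slide":[0,0,0],"twist":0},{"slide":[0,0,0],"twist":0},{"slide":[0,0,0],"twist":0},{"slide":[0,0,0],"twist":0},{"slide":[0,0,0],"twist":0},{"slide":[0,0,0],"twist":0},{"slide":[0,0,0],"twist":0},{"slide":[0,0,0],"twist":0}]' 60; python3 - <<'E'
from h import *
togo(0.6705,0.1165,0.19,97.4)
E
```

```text
time_s: 63.15
tcp_pos: [0.4836, -0.3137, 0.3405]
eef_rot: [0.484, -0.45, -0.52, 0.541]
contact_force: [-0.1, -0.3, 0.8]
finger_gap: 0.06
time_s: 64.4
tcp_pos: [0.4837, -0.3137, 0.3405]
eef_rot: [0.484, -0.45, -0.52, 0.541]
contact_force: [0.1, -0.9, -0.8]
finger_gap: 0.0601
grasp [ 0.4752 -0.3123  0.1857] yaw 97.27 tilt [ 0.016 -0.998  0.053] gap 60.1 F [ 0.1 -0.9 -0.8] t 64.4
units 30mm now: [13.35 -0.37 -8.26]
twist about y (deg, +y down => minus world): -0.1
units after twist: [13.33 -0.14 -8.3 ]
```

```bash
python3 -m handwheel '[{"slide":[0.8,-0.03,-0.5],"twist":0},{"slide":[0.97,-0.03,-0.58],"twist":0},{"slide":[0.97,-0.03,-0.58],"twist":0},{"slide":[0.97,-0.03,-0.58],"twist":0},{"slide":[0.97,-0.03,-0.58],"twist":0},{"slide":[0.97,-0.03,-0.58],"twist":0},{"slide":[0.97,-0.03,-0.58],"twist":0},{"slide":[0.97,0,-0.58],"twist":0},{"slide":[0.97,0,-0.58],"twist":0},{"slide":[0.97,0,-0.58],"twist":0}]' 60; python3 -m handwheel '[{"slide":[0.97,0,-0.58],"twist":0},{"slide":[0.97,0,-0.58],"twist":0},{"slide":[0.97,0,-0.58],"twist":0},{"slide":[0.97,0,-0.5],"twist":0},{"slide":[0,0,0],"twist":0},{"slide":[0,0,0],"twist":0}]' 60; python3 - <<'E'
from h import *
togo(0.6705,0.1165,0.13,97.4)
im,st=snap('wrist','x_wrist'); print(w2px('wrist',[[.6705,.1165,.082],[.6625,.213,.082]],st))
E
```

```text
time_s: 65.65
tcp_pos: [0.6221, -0.0019, 0.3425]
eef_rot: [0.484, -0.453, -0.519, 0.54]
contact_force: [0.9, -0.2, 0.6]
finger_gap: 0.0601
time_s: 66.4
tcp_pos: [0.6767, 0.1283, 0.3396]
eef_rot: [0.483, -0.452, -0.52, 0.541]
contact_force: [0.9, -0.3, -0.3]
finger_gap: 0.0601
grasp [0.6685 0.1295 0.1848] yaw 97.14 tilt [ 0.014 -0.999  0.052] gap 60.1 F [ 0.9 -0.3 -0.3] t 66.4
units 30mm now: [-0.46  1.82 -0.11]
twist about y (deg, +y down => minus world): -0.3
units after twist: [-0.44  1.83 -0.01]
[[294.36443963 212.95807555]
 [432.90888922 218.0075812 ]]
```

View pics/x_wrist.png

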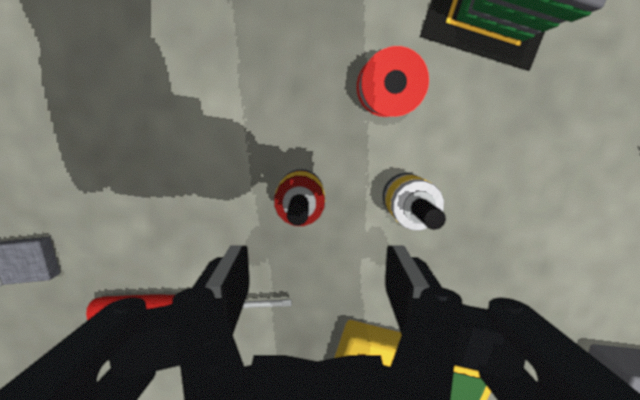

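```bash
python3 -m handwheel '[{"slide":[-0.42,0.4,0],"twist":0},{"slide":[0,0.5,0],"twist":0},{"slide":[0,0.5,0],"twist":0},{"slide":[0,0.5,0],"twist":0},{"slide":[0,0.5,0],"twist":0},{"slide":[0,0.5,0],"twist":0},{"slide":[0,0,0],"twist":0}]' 50;python3 - <<'E'
from h import *
togo(0.6705,0.118,0.068,97.4)
E
```

```text
time_s: 67.32
tcp_pos: [0.6717, 0.1124, 0.2447]
eef_rot: [0.485, -0.452, -0.517, 0.541]
contact_force: [-0.1, 0.1, -0.1]
finger_gap: 0.0499
grasp [0.6628 0.1135 0.09  ] yaw 96.91 tilt [ 0.014 -0.998  0.056] gap 49.9 F [-0.1  0.1 -0.1] t 67.33
units 30mm now: [ 0.11  0.72 -0.31]
twist about y (deg, +y down => minus world): -0.5
units after twist: [ 0.12  0.73 -0.27]
```

```bash
python3 -m handwheel '[{"slide":[0.11,0,-0.29],"twist":-0.4},{"slide":[0,0.35,0],"twist":0},{"slide":[0,0.35,0],"twist":0},{"slide":[0,0,0],"twist":0}]' 50;python3 - <<'E'
from h import *
togo(0.6705,0.118,0.068,97.4)
E
```

```text
time_s: 67.82
tcp_pos: [0.6803, 0.1178, 0.223]
eef_rot: [0.483, -0.45, -0.52, 0.542]
contact_force: [-0.1, 0.7, 0.1]
finger_gap: 0.05
grasp [0.6719 0.1189 0.0683] yaw 97.37 tilt [ 0.014 -0.999  0.053] gap 50.0 F [-0.1  0.7  0.1] t 67.83
units 30mm now: [-0.03  0.01  0.05]
twist about y (deg, +y down => minus world): -0.0
units after twist: [-0.02  0.01  0.05]
```

```bash
python3 -m handwheel '[{"slide":[-0.02,0,0.04],"twist":0},{"slide":[0,0,0],"twist":0},{"slide":[0,0,0],"twist":0},{"slide":[0,0,0],"twist":0},{"slide":[0,0,0],"twist":0},{"slide":[0,0,0],"twist":0}]' 5 40;python3 - <<'E'
from h import *
togo(0.6705,0.118,0.068,97.4)
E
```

```text
time_s: 68.58
tcp_pos: [0.679, 0.1168, 0.2234]
eef_rot: [0.483, -0.451, -0.52, 0.542]
contact_force: [-0.0, -0.4, -0.8]
finger_gap: 0.0148
grasp [0.6706 0.1179 0.0686] yaw 97.36 tilt [ 0.014 -0.999  0.053] gap 14.8 F [-0.  -0.4 -0.8] t 68.58
units 30mm now: [0.   0.02 0.  ]
twist about y (deg, +y down => minus world): -0.0
units after twist: [0.   0.02 0.  ]
```

```bash
python3 -m handwheel '[{"slide":[0,-0.4,0],"twist":0},{"slide":[0,-1,0],"twist":0},{"slide":[0,-1,0],"twist":0},{"slide":[0,-1,0],"twist":0},{"slide":[-0.7,-0.6,0.5],"twist":0},{"slide":[-0.9,0,0.9],"twist":0},{"slide":[-0.9,0,0.9],"twist":0},{"slide":[-0.9,0,0.9],"twist":0},{"slide":[-0.9,0,0.9],"twist":0},{"slide":[-0.9,0,0.9],"twist":0}]';python3 -m handwheel '[{"slide":[-0.9,0,0.9],"twist":0},{"slide":[-0.9,0,0.9],"twist":0},{"slide":[-0.9,0,0.9],"twist":0},{"slide":[-0.9,0,0.9],"twist":0},{"slide":[-0.9,0,0.9],"twist":0},{"slide":[-0.3,0,0.5],"twist":0},{"slide":[0,0,0],"twist":0}]';python3 - <<'E'
from h import *
togo(0.3822,-0.2385,0.13,97.4)
im,st=snap('wrist','y_wrist')
E
```

```text
time_s: 69.82
tcp_pos: [0.551, -0.0649, 0.3571]
eef_rot: [0.482, -0.451, -0.52, 0.543]
contact_force: [-0.2, -0.3, -3.4]
finger_gap: 0.0147
time_s: 70.7
tcp_pos: [0.4074, -0.2354, 0.3671]
eef_rot: [0.484, -0.453, -0.517, 0.542]
contact_force: [0.2, 0.1, -1.8]
finger_gap: 0.0149
grasp [ 0.3988 -0.235   0.2123] yaw 96.98 tilt [ 0.009 -0.998  0.055] gap 14.9 F [ 0.2  0.1 -1.8] t 70.7
units 30mm now: [-0.08  2.77  0.41]
twist about y (deg, +y down => minus world): -0.4
units after twist: [-0.05  2.74  0.56]
```

View pics/y_wrist.png

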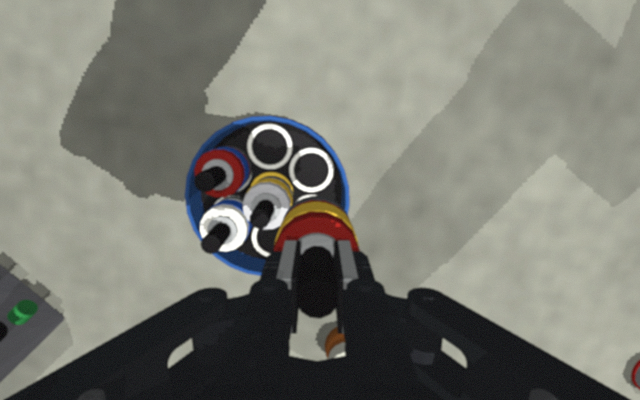

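```bash
python3 - <<'E'
from h import *
print(px2w('wrist',[(270,146),(312,171)],.005)[:,:2])
E
python3 -m handwheel '[{"slide":[-0.08,0.2,0.46],"twist":-0.3},{"slide":[0,0.5,0],"twist":0},{"slide":[0,0.5,0],"twist":0},{"slide":[0,0.5,0],"twist":0},{"slide":[0,0.5,0],"twist":0},{"slide":[0,0.5,0],"twist":0},{"slide":[0,0,0],"twist":0}]';python3 - <<'E'
from h import *
togo(0.3822,-0.2385,0.1,97.4)
E
```

```text
[[ 0.36637748 -0.28119462]
 [ 0.38557247 -0.23812331]]
time_s: 71.62
tcp_pos: [0.3882, -0.2348, 0.2827]
eef_rot: [0.48, -0.447, -0.521, 0.546]
contact_force: [-0.5, -0.5, -2.2]
finger_gap: 0.0149
grasp [ 0.3791 -0.2341  0.1279] yaw 97.98 tilt [ 0.013 -0.998  0.058] gap 14.9 F [-0.5 -0.5 -2.2] t 71.62
units 30mm now: [-0.17  0.92 -0.14]
twist about y (deg, +y down => minus world): 0.6
units after twist: [-0.16  0.93 -0.08]
```

```bash
python3 -m handwheel '[{"slide":[-0.16,0.2,-0.14],"twist":0.6},{"slide":[0,0.3,0],"twist":0},{"slide":[0,0.3,0],"twist":0},{"slide":[0,0.3,0],"twist":0},{"slide":[0,0.3,0],"twist":0},{"slide":[0,0,0],"twist":0}]';python3 - <<'E'
from h import *
togo(0.383,-0.2385,0.0736,97.4)
im,st=snap('wrist','z_wrist')
E
```

```text
time_s: 72.38
tcp_pos: [0.3913, -0.2389, 0.2383]
eef_rot: [0.482, -0.45, -0.519, 0.544]
contact_force: [-1.0, 0.1, -2.0]
finger_gap: 0.0147
grasp [ 0.3823 -0.2384  0.0836] yaw 97.42 tilt [ 0.011 -0.998  0.057] gap 14.7 F [-1.   0.1 -2. ] t 72.38
units 30mm now: [-0.01  0.33 -0.04]
twist about y (deg, +y down => minus world): 0.0
units after twist: [-0.01  0.33 -0.02]
```

View pics/z_wrist.png

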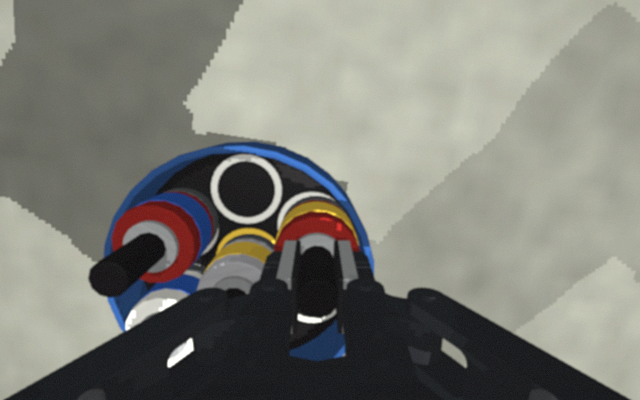

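```bash
python3 -m handwheel '[{"slide":[0,0.2,-0.03],"twist":0},{"slide":[0,0.12,0],"twist":0},{"slide":[0,0.06,0],"twist":0},{"slide":[0,0,0],"twist":0}]'; python3 - <<'E'
from h import *
togo(0.383,-0.2385,0.0736,97.4)
E
python3 -m handwheel '[{"slide":[0,0,0],"twist":0},{"slide":[0,0,0],"twist":0},{"slide":[0,0,0],"twist":0},{"slide":[0,-0.5,0],"twist":0},{"slide":[0,-1,0],"twist":0},{"slide":[0,-1,0],"twist":0},{"slide":[0,-1,0],"twist":0},{"slide":[0,0,-1],"twist":0},{"slide":[0,0,-1],"twist":0},{"slide":[0,0,-0.8],"twist":0}]' 34;python3 - <<'E'
from h import *
togo(0.663,0.215,0.185,97.4)
snap('wrist','za_wrist')
E
```

```text
time_s: 72.92
tcp_pos: [0.3924, -0.2393, 0.2284]
eef_rot: [0.481, -0.451, -0.519, 0.543]
contact_force: [-0.4, 0.4, -2.8]
finger_gap: 0.0149
grasp [ 0.384  -0.239   0.0737] yaw 97.43 tilt [ 0.009 -0.999  0.054] gap 14.9 F [-0.4  0.4 -2.8] t 72.92
units 30mm now: [0.02 0.   0.03]
twist about y (deg, +y down => minus world): 0.0
units after twist: [0.02 0.   0.03]
time_s: 74.18
tcp_pos: [0.4824, -0.2288, 0.333]
eef_rot: [0.481, -0.453, -0.518, 0.543]
contact_force: [0.3, 1.6, 0.4]
finger_gap: 0.0341
grasp [ 0.4742 -0.2287  0.1782] yaw 97.28 tilt [ 0.008 -0.999  0.053] gap 34.1 F [0.3 1.6 0.4] t 74.17
units 30mm now: [13.87 -0.55 -8.1 ]
twist about y (deg, +y down => minus world): -0.1
units after twist: [13.86 -0.23 -8.15]
```

View pics/za_wrist.png

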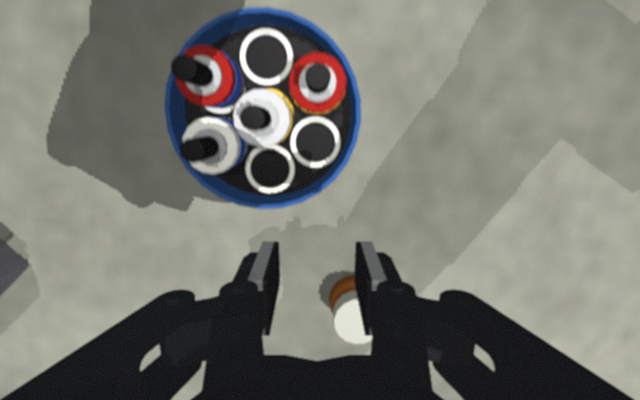

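```bash
python3 -m handwheel '[{"slide":[0.8,-0.05,-0.5],"twist":0},{"slide":[0.97,-0.05,-0.56],"twist":0},{"slide":[0.97,-0.05,-0.56],"twist":0},{"slide":[0.97,-0.05,-0.56],"twist":0},{"slide":[0.97,-0.05,-0.56],"twist":0},{"slide":[0.97,-0.05,-0.56],"twist":0},{"slide":[0.97,0,-0.56],"twist":0},{"slide":[0.97,0,-0.56],"twist":0},{"slide":[0.97,0,-0.56],"twist":0},{"slide":[0.97,0,-0.56],"twist":0}]' 60; python3 -m handwheel '[{"slide":[0.97,0,-0.56],"twist":0},{"slide":[0.97,0,-0.56],"twist":0},{"slide":[0.97,0,-0.56],"twist":0},{"slide":[0.7,0,-0.5],"twist":0},{"slide":[0,0,0],"twist":0},{"slide":[0,0,0],"twist":0}]' 60; python3 - <<'E'
from h import *
togo(0.663,0.2155,0.12,97.4)
im,st=snap('wrist','zb_wrist'); print(w2px('wrist',[[.663,.2155,.082]],st))
E
```

```text
time_s: 75.47
tcp_pos: [0.6155, 0.082, 0.3336]
eef_rot: [0.482, -0.454, -0.517, 0.543]
contact_force: [1.1, 0.3, -0.4]
finger_gap: 0.0597
time_s: 76.22
tcp_pos: [0.6671, 0.2019, 0.3284]
eef_rot: [0.482, -0.453, -0.516, 0.545]
contact_force: [0.2, 0.2, 0.1]
finger_gap: 0.0604
grasp [0.6582 0.2013 0.1736] yaw 97.25 tilt [ 0.004 -0.998  0.058] gap 60.4 F [0.2 0.2 0.1] t 76.22
units 30mm now: [ 0.44  1.77 -0.32]
twist about y (deg, +y down => minus world): -0.2
units after twist: [ 0.45  1.79 -0.22]
[[335.01075007 227.05573897]]
```

View pics/zb_wrist.png

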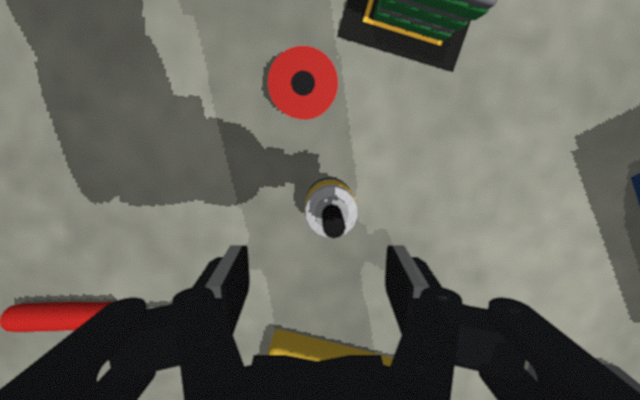

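```bash
python3 -m handwheel '[{"slide":[0.42,0.3,-0.28],"twist":0},{"slide":[0,0.5,0],"twist":0},{"slide":[0,0.5,0],"twist":0},{"slide":[0,0.5,0],"twist":0},{"slide":[0,0.5,0],"twist":0},{"slide":[0,0.2,0],"twist":0},{"slide":[0,0,0],"twist":0}]' 50;python3 - <<'E'
from h import *
togo(0.6627,0.2147,0.068,97.4)
E
```

```text
time_s: 77.15
tcp_pos: [0.6682, 0.2131, 0.2463]
eef_rot: [0.483, -0.453, -0.514, 0.545]
contact_force: [-0.2, 0.1, 1.4]
finger_gap: 0.0499
grasp [0.6587 0.2124 0.0916] yaw 97.07 tilt [ 0.003 -0.998  0.062] gap 49.9 F [-0.2  0.1  1.4] t 77.15
units 30mm now: [ 0.06  0.78 -0.19]
twist about y (deg, +y down => minus world): -0.3
units after twist: [ 0.06  0.79 -0.14]
```

```bash
python3 -m handwheel '[{"slide":[0.06,0.1,-0.16],"twist":-0.3},{"slide":[0,0.35,0],"twist":0},{"slide":[0,0.3,0],"twist":0},{"slide":[0,0,0],"twist":0}]' 50;python3 - <<'E'
from h import *
togo(0.6627,0.2147,0.068,97.4)
E
```

```text
time_s: 77.65
tcp_pos: [0.6723, 0.2158, 0.2233]
eef_rot: [0.481, -0.452, -0.516, 0.546]
contact_force: [0.7, 0.8, -0.5]
finger_gap: 0.0501
grasp [0.6632 0.2152 0.0685] yaw 97.39 tilt [ 0.004 -0.998  0.059] gap 50.1 F [ 0.7  0.8 -0.5] t 77.65
units 30mm now: [-0.01  0.02  0.02]
twist about y (deg, +y down => minus world): -0.0
units after twist: [-0.01  0.02  0.02]
```

```bash
python3 -m handwheel '[{"slide":[0,0,0],"twist":0},{"slide":[0,0,0],"twist":0},{"slide":[0,0,0],"twist":0},{"slide":[0,0,0],"twist":0},{"slide":[0,0,0],"twist":0}]' 5 40;python3 - <<'E'
from h import *
togo(0.4287,-0.2323,0.2,97.4)
E
```

```text
time_s: 78.28
tcp_pos: [0.6723, 0.2157, 0.2233]
eef_rot: [0.481, -0.452, -0.516, 0.546]
contact_force: [1.1, -0.0, -0.7]
finger_gap: 0.015
grasp [0.6631 0.215  0.0685] yaw 97.39 tilt [ 0.004 -0.998  0.059] gap 15.0 F [ 1.1 -0.  -0.7] t 78.28
units 30mm now: [-13.77  -3.85   9.91]
twist about y (deg, +y down => minus world): -0.0
units after twist: [-13.78  -4.38   9.67]
```

```bash
python3 -m handwheel '[{"slide":[0,-0.4,0],"twist":0},{"slide":[0,-1,0],"twist":0},{"slide":[0,-1,0],"twist":0},{"slide":[0,-1,0],"twist":0},{"slide":[-0.7,-0.6,0.4],"twist":0},{"slide":[-0.95,0,0.65],"twist":0},{"slide":[-0.95,0,0.65],"twist":0},{"slide":[-0.95,0,0.65],"twist":0},{"slide":[-0.95,0,0.65],"twist":0},{"slide":[-0.95,0,0.65],"twist":0}]';python3 -m handwheel '[{"slide":[-0.95,0,0.65],"twist":0},{"slide":[-0.95,0,0.65],"twist":0},{"slide":[-0.95,0,0.65],"twist":0},{"slide":[-0.95,0,0.65],"twist":0},{"slide":[-0.95,0,0.65],"twist":0},{"slide":[-0.95,0,0.65],"twist":0},{"slide":[-0.95,0,0.65],"twist":0},{"slide":[-0.95,0,0.65],"twist":0},{"slide":[0,0,0],"twist":0}]';python3 - <<'E'
from h import *
togo(0.4287,-0.2323,0.13,97.4)
im,st=snap('wrist','zc_wrist')
E
```

```text
time_s: 79.53
tcp_pos: [0.5868, 0.0318, 0.3574]
eef_rot: [0.48, -0.452, -0.516, 0.547]
contact_force: [0.8, 0.1, -1.5]
finger_gap: 0.0147
time_s: 80.65
tcp_pos: [0.444, -0.2287, 0.3714]
eef_rot: [0.483, -0.455, -0.511, 0.546]
contact_force: [-0.6, -0.3, -2.4]
finger_gap: 0.015
grasp [ 0.4342 -0.2304  0.2167] yaw 96.85 tilt [-0.004 -0.998  0.064] gap 15.0 F [-0.6 -0.3 -2.4] t 80.65
units 30mm now: [-0.03  2.9   0.  ]
twist about y (deg, +y down => minus world): -0.6
units after twist: [-0.04  2.89  0.19]
```

View pics/zc_wrist.png

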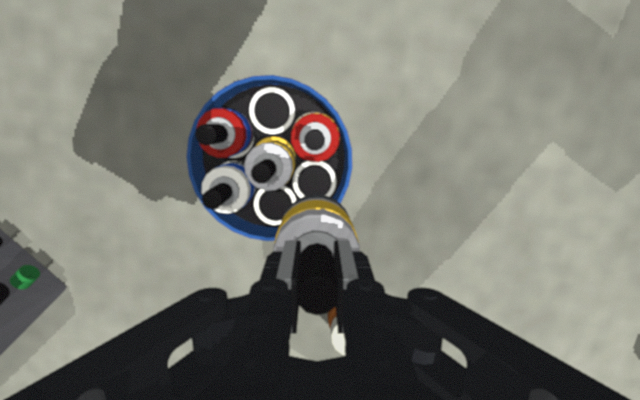

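```bash
python3 - <<'E'
from h import *
print(px2w('wrist',[(314.5,181),(273,205)],.005)[:,:2])
E
python3 -m handwheel '[{"slide":[-0.03,0.2,0.05],"twist":-0.5},{"slide":[0,0.5,0],"twist":0},{"slide":[0,0.5,0],"twist":0},{"slide":[0,0.5,0],"twist":0},{"slide":[0,0.5,0],"twist":0},{"slide":[0,0.5,0],"twist":0},{"slide":[0,0,0],"twist":0}]';python3 - <<'E'
from h import *
togo(0.4290,-0.2323,0.0736,97.4)
E
```

```text
[[ 0.42961116 -0.23202423]
 [ 0.45918985 -0.27091886]]
time_s: 81.58
tcp_pos: [0.4372, -0.2248, 0.2866]
eef_rot: [0.479, -0.448, -0.516, 0.551]
contact_force: [0.3, -0.1, -2.0]
finger_gap: 0.0151
grasp [ 0.4271 -0.2262  0.1319] yaw 98.04 tilt [ 0.    -0.998  0.066] gap 15.1 F [ 0.3 -0.1 -2. ] t 81.58
units 30mm now: [-0.21  1.94 -0.16]
twist about y (deg, +y down => minus world): 0.6
units after twist: [-0.21  1.94 -0.04]
```

```bash
python3 -m handwheel '[{"slide":[-0.2,0.2,-0.15],"twist":0.6},{"slide":[0,0.4,0],"twist":0},{"slide":[0,0.3,0],"twist":0},{"slide":[0,0.3,0],"twist":0},{"slide":[0,0.3,0],"twist":0},{"slide":[0,0,0],"twist":0}]';python3 - <<'E'
from h import *
togo(0.4290,-0.2323,0.0736,97.4)
im,st=snap('wrist','zd_wrist')
E
```

```text
time_s: 82.32
tcp_pos: [0.4404, -0.2306, 0.239]
eef_rot: [0.481, -0.451, -0.514, 0.549]
contact_force: [-0.8, -0.2, -2.8]
finger_gap: 0.015
grasp [ 0.4306 -0.2321  0.0843] yaw 97.49 tilt [-0.001 -0.998  0.064] gap 15.0 F [-0.8 -0.2 -2.8] t 82.33
units 30mm now: [-0.    0.36  0.03]
twist about y (deg, +y down => minus world): 0.1
units after twist: [-0.    0.36  0.05]
```

View pics/zd_wrist.png

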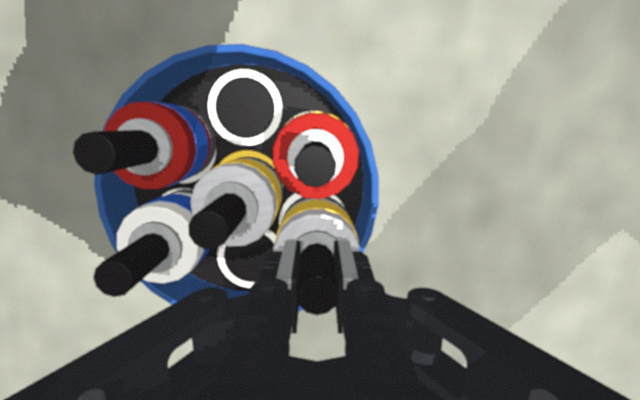

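```bash
python3 -m handwheel '[{"slide":[0,0.2,0.03],"twist":0},{"slide":[0,0.12,0],"twist":0},{"slide":[0,0.09,0],"twist":0},{"slide":[0,0,0],"twist":0}]'; python3 - <<'E'
from h import *
togo(0.4290,-0.2323,0.0736,97.4)
E
python3 -m handwheel '[{"slide":[0,0,0],"twist":0},{"slide":[0,0,0],"twist":0},{"slide":[0,0,0],"twist":0},{"slide":[0,-0.5,0],"twist":0},{"slide":[0,-1,0],"twist":0},{"slide":[0,-1,0],"twist":0},{"slide":[0,-1,0],"twist":0},{"slide":[0,0,-1],"twist":0},{"slide":[-0.5,0,-0.8],"twist":0},{"slide":[0,0,0],"twist":0}]' 34;python3 - <<'E'
from h import *
togo(0.3,0,0.3,97.4)
snap('wrist','ze_wrist')
E
```

```text
time_s: 82.88
tcp_pos: [0.4396, -0.2315, 0.2284]
eef_rot: [0.479, -0.453, -0.514, 0.549]
contact_force: [0.7, 0.4, -1.9]
finger_gap: 0.0152
grasp [ 0.4303 -0.2333  0.0737] yaw 97.48 tilt [-0.004 -0.998  0.061] gap 15.2 F [ 0.7  0.4 -1.9] t 82.88
units 30mm now: [0.04 0.   0.04]
twist about y (deg, +y down => minus world): 0.1
units after twist: [0.04 0.   0.04]
time_s: 84.12
tcp_pos: [0.503, -0.2383, 0.334]
eef_rot: [0.479, -0.454, -0.514, 0.548]
contact_force: [-0.9, 0.4, -0.1]
finger_gap: 0.0342
grasp [ 0.494  -0.2403  0.1792] yaw 97.46 tilt [-0.006 -0.998  0.059] gap 34.2 F [-0.9  0.4 -0.1] t 84.12
units 30mm now: [ 8.76 -3.75  5.6 ]
twist about y (deg, +y down => minus world): 0.1
units after twist: [ 8.78 -4.03  5.38]
```

View pics/ze_wrist.png

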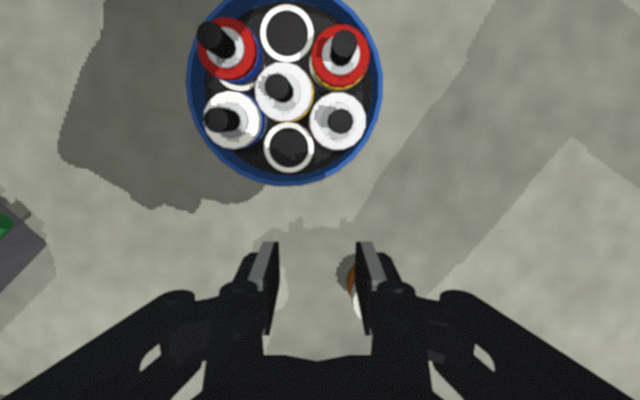

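```bash
python3 - <<'E'
from h import *
c0=px2w('wrist',[(288.5,33),(289,147)],.005)[:,:2]; c=c0.mean(0); d=c0[1]-c0[0]; th=np.degrees(np.arctan2(d[1],d[0])); print(c,th,np.linalg.norm(d))
B=px2w('wrist',[(284,93),(338,121),(340,55),(230,51),(234,121)],.049)[:,:2]
K=px2w('wrist',[(279,91),(340,121),(344,46),(212,37),(220,122)],.087)[:,:2]
T=[c]+[c+.046*np.array([np.cos(np.radians(th+a)),np.sin(np.radians(th+a))]) for a in (60,120,240,300)]
for b,k,t in zip(B,K,T): print((b-t)*1000,(k-t)*1000)
E
python3 -m handwheel '[{"slide":[0,-1,0],"twist":0},{"slide":[0,-1,0],"twist":0},{"slide":[0.8,-1,0.2],"twist":0},{"slide":[1,0,0.4],"twist":0},{"slide":[1,0,0.4],"twist":0},{"slide":[1,0,0.4],"twist":0},{"slide":[1,0,0.4],"twist":0},{"slide":[1,0,0.4],"twist":0},{"slide":[1,0,0.4],"twist":0},{"slide":[0,0,0],"twist":0}]' 60; python3 - <<'E'
from h import *
snap('top','zf_top',(170,130,500,330),2.4);snap('scene','zf_scene',(180,80,500,320),2.4)
E
```

```text
[ 0.40934914 -0.27412561] 6.716024608497391 0.09194631095704708
[4.37778785 0.74442875] [6.20136352 1.56928626]
[ 0.62047375 -0.16078702] [ 0.92984831 -1.01983066]
[1.27881775 0.14267132] [3.08881523 0.43489395]
[-0.67512821  2.25851608] [-1.05122917  1.04193865]
[1.18409137 3.43876044] [1.94496432 3.83053733]
time_s: 85.42
tcp_pos: [0.3886, -0.0371, 0.4286]
eef_rot: [0.486, -0.448, -0.511, 0.55]
contact_force: [0.3, -0.9, -0.0]
finger_gap: 0.0601
```

View pics/zf_top.png

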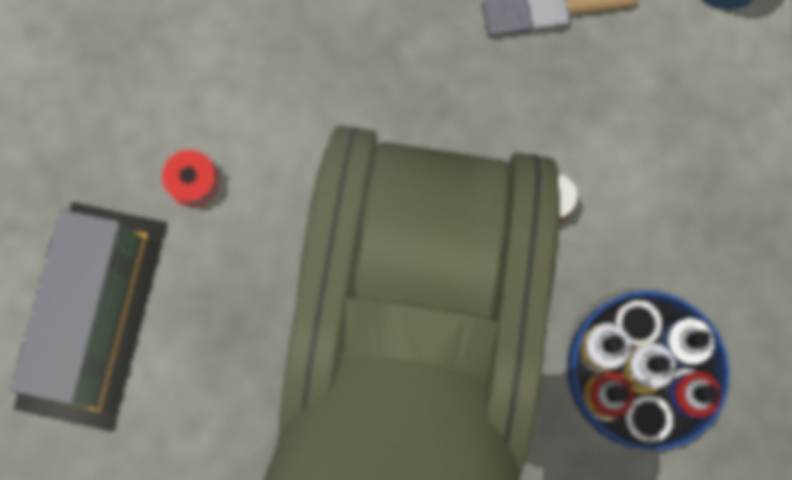

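View pics/zf_scene.png

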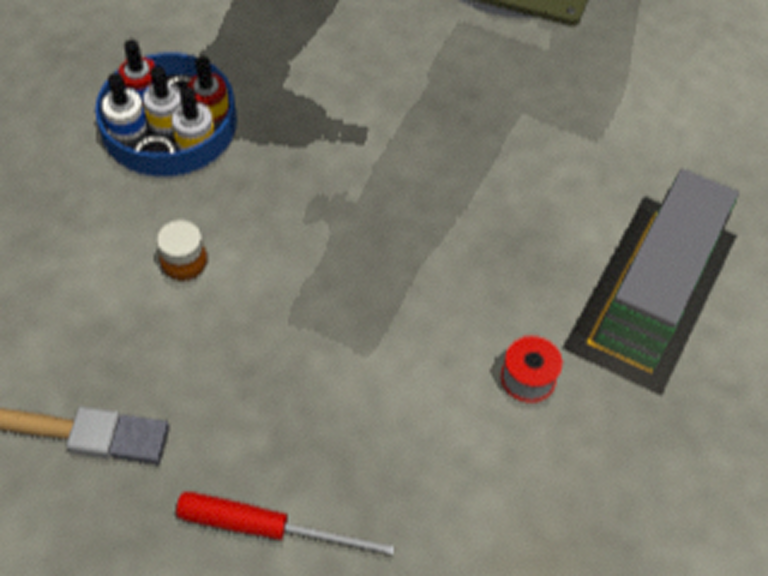

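```bash
python3 - <<'E'
from h import *
o=np.array([170,130])
rep('top case',px2w('top',np.array([(66,207),(119,219),(76,403),(12,390)])/2.4+o,.087))
rep('mat',px2w('top',np.array([(71,203),(167,222),(115,430),(15,409)])/2.4+o,.003))
o2=np.array([180,80])
rep('sc case',px2w('scene',np.array([(684,169),(737,192),(669,320),(617,297)])/2.4+o2,.087))
rep('sc mat',px2w('scene',np.array([(647,199),(736,235),(661,393),(565,347)])/2.4+o2,.003))
c=px2w('top',np.array([(639,322),(650,419)])/2.4+o,.005)[:,:2].mean(0)
im=np.load('pics/zf_top.npy')[240:330,395:485]; cv2.imwrite('pics/zg.png',cv2.resize(im,None,fx=6.6,fy=6.6,interpolation=cv2.INTER_CUBIC))
im=np.load('pics/zf_scene.npy')[90:160,210:290]; cv2.imwrite('pics/zh.png',cv2.resize(im,None,fx=8,fy=8,interpolation=cv2.INTER_CUBIC))
print(c)
E
```

```text
top case [0.4308 0.2666 0.087 ] ang 172.04 len 0.1709 0.0552
mat [0.4288 0.2647 0.003 ] ang 171.95 len 0.2072 0.0993
sc case [0.4322 0.2698 0.087 ] ang 170.71 len 0.1672 0.0508
sc mat [0.4315 0.268  0.003 ] ang 171.15 len 0.2072 0.096
[ 0.4094275  -0.27805912]
```

View pics/zg.png

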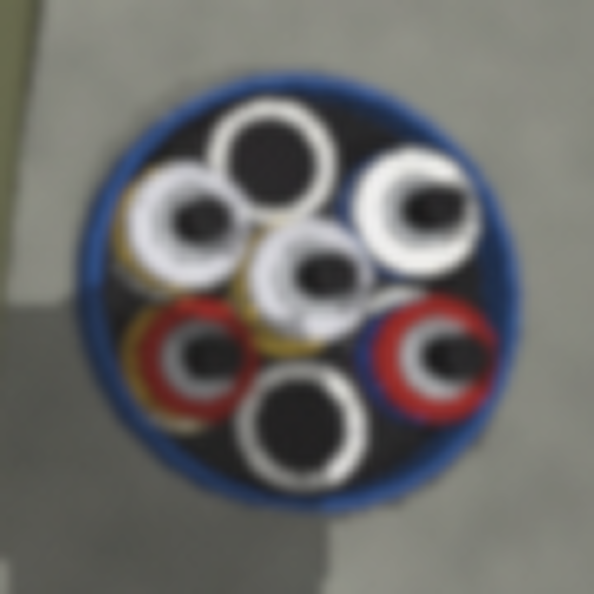

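View pics/zh.png

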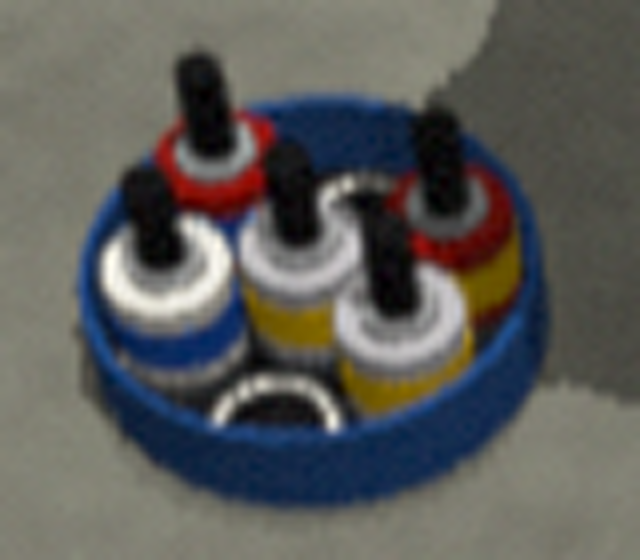

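```bash
python3 - <<'E'
from h import *
f=lambda L,z: px2w('top',np.array(L)/6.6+[395,240],z)[:,:2]
c0=f([(303,427),(272,160)],.005); c=c0.mean(0); d=c0[1]-c0[0]; th=np.degrees(np.arctan2(d[1],d[0])); print(c,th,np.linalg.norm(d))
B=f([(309,281),(187,225),(196,358),(434,358),(417,211)],.049)
K=f([(322,274),(201,219),(206,354),(458,357),(438,206)],.0842)
T=[c]+[c+.046*np.array([np.cos(np.radians(th+a)),np.sin(np.radians(th+a))]) for a in (60,120,240,300)]
for b,k,t in zip(B,K,T): print(((b-t)*1000).round(1),np.linalg.norm(b-t).round(4),((k-t)*1000).round(1),((k-b)/.036).round(3))
g=lambda L,z: px2w('scene',np.array(L)/8+[210,90],z)[:,:2]
print((g([(301,252),(401,318),(450,213),(215,160),(165,269)],.049)-c).round(4))
E
```

```text
[ 0.40921268 -0.27810544] 7.629202614400343 0.0933875360355667
[1.7 2.6] 0.0031 [2.  6.4] [0.01  0.107]
[0.4 1.9] 0.002 [-0.1  4.1] [-0.013  0.061]
[1.5 4. ] 0.0043 [1.7 7.7] [0.005 0.102]
[-3.8  2.4] 0.0045 [-4.5  4.1] [-0.018  0.045]
[-0.3  2.4] 0.0024 [-1.3  4.8] [-0.026  0.065]
[[ 0.0107  0.0058]
 [ 0.0241  0.0477]
 [-0.0218  0.0428]
 [-0.0148 -0.0383]
 [ 0.0331 -0.0312]]
```

```bash
python3 -c "
from workcell import bot,sensors
print(sensors.get_state()['time_s'], bot.close_job())"
```

```text
the job is handed in; nothing more can be done
85.525 None
```

I stacked the three cases in one pile on the mat and packed all five tins that were present upright in the drum. I handed the job in at 85.5 s, well inside the 210 s limit; it reports no verdict.

- **Cases:** I lifted A off the drum first and laid B and C on top of it. In the last pictures the top case sits about 2–3 mm and 0.5° off the mat's centre and axis, by both the top and scene cameras. Each lower case was checked from the wrist camera after it was set down.
- **Tins:** The middle circle and four white circles are filled, and two opposite white circles are empty. One tin (red and blue) had been knocked about 5 cm aside during the run. I found it again with the wrist camera and placed it too.
- **Tin positions:** The top and wrist cameras put every tin within about 5 mm of its circle, against the 9 mm limit. The middle tin has the largest offset.
- **Disagreements:** For the middle tin's offset, the cameras gave different answers:
  - The top camera gave about 3 mm.
  - The wrist camera gave 4.4 mm from the tin's body and 6 mm from its cap.
  - The scene camera gave about 5 mm once its shift common to all the tins is removed, and 12 mm raw.
- **Uprightness:** I checked this only by eye in the pictures. The one lean estimate from the top camera, 0.04–0.11 rad, was too rough to use because it did not take the true cap tops.
- **Tool lean:** The tool's own lean crept up to about 0.06 rad during the run. I could not correct it, but it showed no effect on the placed tins.
- **Other things:** The spool, screwdriver and brush look unmoved in the last pictures. The jar looked unmoved too, though the arm half hid it from the top camera.

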